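# Unlock, straighten and re-clamp a display stand

### The job

Squeeze the sprung tab of the guard snapped over the display stand's clamp lever, lift the guard off and put it in the wooden tray. Then back the lever off anticlockwise just enough to free the turning board (about an eighth of a turn, never over a quarter), swing the board into one straight line with the fixed board, and turn the lever back until fully tight. Do not disturb the other things on the table.

Things in the scene. Friction and masses are not known exactly. Their poses are not given: they have to be found in the camera images.
- pivot (a point): point on the display stand's vertical pivot axis, 100 mm above the table; axes: z up, -y to the fixed board and guard, +y where the turning board must point, +x roughly away from the robot. Stand fixed to the table; dark wood base 140 (x) by 250 by 22 mm, y from -157 to 93 mm. Fixed board 16 mm thick, y from -45 to -150 mm, its top edge 95 mm above the table.
- seat (a point): fixed point on the stand, 115 mm from the pivot axis along the stand's -y, 104 mm above the table: guard_mid is here when the guard is seated. Below it is the guard's aluminium socket, 68 (x) by 64 mm, round the fixed board; its rim is 89 mm above the table: keep fingertips above 92 mm.
- swing (a joint): angle of the turning board: 0 when it points along the stand's +y, in line with the fixed board; positive = turned clockwise from above (towards the stand's +x). Starts at 0.5 to 1.1 rad. Limits -0.7 and 1.5. Clamped hard (about 2 N m) with the lever tight, weakly near 0.4 rad, quite free above 0.6 rad of lever; then it turns with light friction (0.15 N m) and stays where it is left.
- board_mid (a point): point in the turning board, 150 mm out from the pivot axis, half-way up (65 mm above the table); its y axis points outward along the board. Wood, 16 mm thick, out to 195 mm from the axis, 35 to 95 mm above the table, with short brass pins near its top (seen only). It passes under the lever.
- lever (a joint): angle of the clamp lever on top of the pivot, vertical axis: 0 = fully tight at its stop, lever lying over the fixed board (stand's -y); positive = anticlockwise from above = loosening, towards the stand's +x. Starts at 0 to 0.03; the guard keeps it below about 0.1. Limit 2.4 rad. Takes 1 to 7 N near its end to turn; stays where it is left.
- lever_mid (a point): point on the axis of the lever's bar, 105 mm out from the pivot axis and 125 mm above the table; its -y axis points outward along the bar. Dark steel bar 14 by 14 mm (118 to 132 mm above the table), with a rounded end 18 mm wide reaching 144 mm out; hub 42 mm across, its top 136 mm above the table. Under it are a steel washer and the board's aluminium hub, 84 mm across, from 50 to 90 mm above the table.
- guard_mid (a point): centre (half-way up) of the lever guard: plastic inverted U, 48 (x) by 50 (y) by 84 mm high, about 105 g, straddling the lever bar and fixed board, axes at first parallel to the stand's. Legs at its +x and -x sides, feet 42 mm below this point. It must rise straight up about 75 mm to clear the lever.
- guard_grip (a point): where to pinch the guard, across its x, 15 mm above guard_mid (119 mm above the table when seated): half-way between the sprung tab's ribbed pad (-x side, 32 wide, 34 high, standing 6 mm proud) and the plain leg (+x side), 54 mm apart. Pressing the tab 5 to 8 mm in (3 N to start, 7 N fully) frees its barb from the socket's lip; released, it springs out.
- tray: open wooden tray fixed on the table, 200 by 200 mm, 50 mm high, walls and floor 8 mm thick; origin at the centre of its underside, x and y along its sides.
- block: dark wooden block with drilled holes, 60 by 100 by 50 mm, bystander; origin under its centre.
- stool: little pale wooden display stool, 70 by 90 by 55 mm, bystander; origin under its centre.
- jar: amber glass jar with steel lid, 64 mm across, 85 mm high, bystander; origin under its centre.
There are look-alikes about, which are no part of the job. What is shaped like the part that bears guard_mid but pink or yellow is not meant.

How it is judged:
On the way, in this order (a step that is already met when the one before it is completed fails the run):
1. the guard is unlatched and lifted clear of its socket (distance between guard_mid and seat above 0.09 m), for 0.1 s.
2. the guard lies in the tray, let go (x of guard_mid in the frame of tray between -0.08 and 0.08 m and y of guard_mid in the frame of tray between -0.08 and 0.08 m and z of guard_mid in the frame of tray below 0.065 m and contact force between guard and the fingers below 0.2 N), for 0.2 s.
3. the clamp lever is backed off (value of joint lever above 0.6 rad), for 0.1 s.
4. the turning board is in line with the fixed board while the clamp is loose (value of joint swing between -0.09 and 0.09 rad and value of joint lever above 0.5 rad), for 0.2 s.
5. the lever is tight again with the board in line (value of joint swing between -0.09 and 0.09 rad and value of joint lever below 0.12 rad), for 0.2 s.
At the end, for the whole second after the job is handed in: the turning board is within 0.09 rad (5 degrees) of the fixed board's line, the lever is within 0.12 rad of its tight stop, and the guard rests in the tray (centre within 80 mm of the tray's middle along each side, less than 65 mm above the tray's underside), at rest (all of step 5 and x of guard_mid in the frame of tray between -0.08 and 0.08 m and y of guard_mid in the frame of tray between -0.08 and 0.08 m and z of guard_mid in the frame of tray below 0.065 m and linear speed of guard below 0.02 m/s); the robot touches nothing.
It fails at once if the lever is backed off by clearly more than a quarter turn (1.75 rad) (value of joint lever above 1.75 rad).
It fails at once if the block is moved by more than 30 mm (distance of block from where it was at the start of the episode above 0.03 m).
It fails at once if the stool is moved by more than 30 mm (distance of stool from where it was at the start of the episode above 0.03 m).
It fails at once if the jar is moved by more than 30 mm (distance of jar from where it was at the start of the episode above 0.03 m).
It also fails if it takes over 72 s, if anything falls off the work surface, if the arm or the gripper's body presses on something with over 40 N, if the wrist force passes 120 N, or if a joint passes its speed limit or range.

### The arm

A 6-joint arm with a two-finger parallel gripper is mounted at the origin on the work surface. World frame = base frame: x ahead of the robot, y to its left, z up, the work surface at z = 0. Lengths are in m, angles in rad, forces in N, time in s.
With the tool pointing down it reaches from about 0.375 to 0.9 m from the base axis. Payload 3.1 kg.
Tool frame: the origin (TCP) lies midway between the tips of the shut fingers; the grasp point (between the pads) lies robot.tcp_to_grasp behind it (robot.tcp_to_grasp is the distance from the TCP to the grasp point, in m); z points along the fingers, y is the direction in which the jaws open and shut (so a half turn about z gives the same grasp; the last joint's range is limited). The gripper opens to 87 mm and grips with 3 to 60 N. Pads are 19 mm wide; open, the fingers measure 117 mm over their backs; the gripper's body (75 mm by 190 mm) begins 51 mm behind the grasp point.
Start: joints at [-1.323, 0.527, 1.433, -0, 1.181, -0.178], TCP at [0.259, -0.569, 0.223] pointing down, gripper open.
Joint ranges: [-3.08, 3.08], [-0.75, 2.2], [0.22, 2.44], [-1.43, 4.57], [0, 2.65], [-2.85, 2.85]. Speed limits (rad/s): [2.79, 2.79, 3.14, 3.14, 3.14, 3.14].

### API

Orientations are given as a unit quaternion [x, y, z, w].
In Python, from rig import robot, cams, nets gives the robot as it stands. The module is installed in compiled form; this text tells all that it offers.
- The arm moves only by the tool play_rows, never from a script. Its argument "commands" is a list of rows, each an object of numbers: "x", "y", "z": the shift along the tool's x, y, z in mm; "spin": the turn about the tool's z in rad. In form: [{"x": .., "y": .., "z": .., "spin": ..}, ...]. A call has 1 to 8 rows; each row shifts and turns the pose as measured when the row begins, along the tool's axes as they then stand; what a row does not reach is not made up. A row lasts 1/10 s, in which the tool goes at most 50 mm and 8.59 degrees, less where a joint would pass 70% of its speed; a pose out of reach is approached as far as the arm can. A call is refused whole if a number of a shift passes 50 or a number of a turn 0.15, either way. A call with a gripper value outside its range is refused whole. "grip" is the opening, from 0 (shut) to 1 (fully open), set as the call begins (left out, the last holds). The fingers move at their own pace and stop on an object; "newtons" is the grip in N (left out, the last holds). Time passes only in rows, so rows that do not move let the fingers close. It gives the time, the measured TCP pose, the force and the opening at its end, in the units of the state.
- robot.get_obs(): the state, without advancing time (a new reading comes with each control period).
- cams.camera(name): name is "scene" or "top" or "wrist"; returns a dict with "img" (420x560x3 uint8, red, green, blue), "fx", "fy", "cx", "cy" (pixels), "world_to_cam" (4x4, takes a point from world to camera coordinates); the wrist camera has in their place "mount" (4x4, takes a point from camera to tool coordinates, whose origin is the TCP and whose axes are the flange's). Camera axes: x right, y up, looking along -z (the intrinsics and any distortion apply to the point x, -y, -z); pixel columns grow to the right and rows downward; lengths in m; the calibration is good to about 2 mm. A picture is of the moment at which its call begins: read the wrist's pose just before it. There is no depth.
- robot.hand_in(): hands the job in, once; it reports no verdict.
Trained networks look in a picture, given as the dict that the camera call returned (one of the last four; its "shot" number tells which), for a name from the list of things; names that differ only in an ending like _2 or _b are one class to them, and where a whole thing is asked for, a point or a joint stands for the part that bears it (a point fixed in the world has none). Each returns a list of dicts, best first, with "conf" (0 to 1); they miss things now and then, are a little off and sometimes report something else, mostly with a low value. They report only what shows in the picture. A call takes as long as a camera call. They do not tell look-alikes from the thing itself.
- nets.outline_of(picture, name): "region" (420x560 bool, what is visible of it) and "pixel" ([column, row] in pixels, amid what is visible of it).
The state is a dict: "time": time; "q": joint angles; "joint_velocities": joint speeds; "joint_torque": joint torques, N m; "position": TCP position; "tool_rot": TCP orientation; "ft_force": force on the tool from outside, world axes, zero at the start; "moment": the same for the moment, N m; "grip_width": finger opening in m.
Only numpy, scipy, OpenCV 4.12 (cv2) and the standard library are available. Lean on these libraries where they do the work, as an engineer would, in place of code of your own. Each camera call takes 0.05 s, during which the arm holds its last target.

## Working session

There is one attempt and no reset: what is moved stays moved. The work goes in short steps, Python scripts to look and compute and a tool call to move; the robot and the scene stay as the last step left them, time stands still between calls to the robot, and variables do not carry over. Pictures are saved under pics/ and viewed, and the job is handed in when it is done.

Besides the shell and the picture viewer there is one more tool, called as name(argument=value, ...), one argument or row to a line, values as JSON. play_rows: Moves the arm, as the interface text tells. Its arguments: {"type":"object","properties":{"commands":{"type":"array"},"grip":{"type":"number"},"newtons":{"type":"number"}},"required":["commands"]}

```bash
mkdir -p pics; ls; python3 - <<'E'
from rig import robot,cams,nets
import cv2,json
o=robot.get_obs();print({k:o[k] for k in('time','position','tool_rot','grip_width','ft_force')}, robot.tcp_to_grasp)
for n in('scene','top','wrist'):
    c=cams.camera(n);cv2.imwrite(f'pics/{n}0.png',c['img'][:,:,::-1])
    print(n,{k:v for k,v in c.items() if k!='img'})
E
```

```text
pics
{'time': 0.0, 'position': array([ 0.25856551, -0.56820561,  0.22157684]), 'tool_rot': array([ 9.77309351e-01,  2.11814220e-01, -5.34737859e-05, -1.07960436e-03]), 'grip_width': 0.08715410795052922, 'ft_force': array([-0.61753696,  0.60209598, -0.05327789])} 0.0187
scene {'fx': 391.4049682027701, 'fy': 391.4049682027701, 'cx': 284.1803165899222, 'cy': 208.32290379285124, 'world_to_cam': array([[-0.329527  ,  0.94414359, -0.00219781,  0.18745924],
       [-0.55041234, -0.1902137 ,  0.81293604,  0.2016277 ],
       [ 0.7671103 ,  0.26909407,  0.58234884, -1.57049221],
       [ 0.        ,  0.        ,  0.        ,  1.        ]]), 'shot': 1}
top {'fx': 510.8982530326687, 'fy': 510.8982530326687, 'cx': 285.0366203728824, 'cy': 207.16945085919852, 'world_to_cam': array([[ 0.01298271, -0.99985733, -0.01080614,  0.01119132],
       [ 0.99644272,  0.01203692,  0.0834087 , -0.55336735],
       [-0.08326673, -0.01185057,  0.99645683, -1.17729525],
       [ 0.        ,  0.        ,  0.        ,  1.        ]]), 'shot': 2}
wrist {'fx': 345.81080908429357, 'fy': 345.81080908429357, 'cx': 275.8695172323744, 'cy': 208.2429443545376, 'mount': array([[-1.61457922e-04,  9.67765395e-01,  2.51853357e-01,
         6.92550614e-02],
       [ 9.99999557e-01,  3.89923961e-04, -8.57233227e-04,
         2.15726667e-04],
       [-9.27804312e-04,  2.51853107e-01, -9.67765029e-01,
        -1.62108797e-01],
       [ 0.00000000e+00,  0.00000000e+00,  0.00000000e+00,
         1.00000000e+00]]), 'shot': 3}
```

View pics/top0.png

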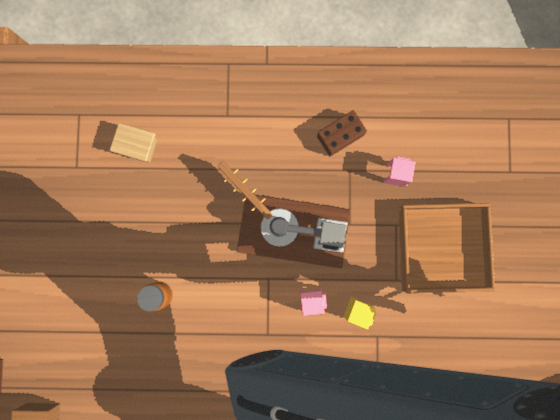

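View pics/scene0.png

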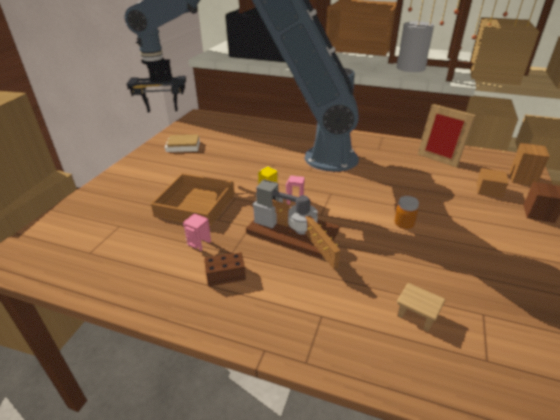

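View pics/wrist0.png

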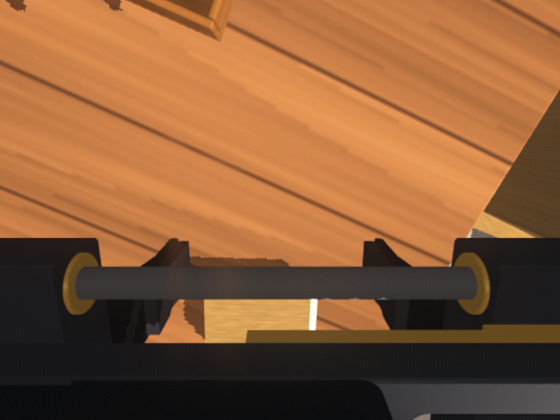

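```bash
cat > h.py <<'E'
import numpy as np,cv2
from rig import robot,cams,nets
def ray(c,u,v,W=None):
    d=np.array([(u-c['cx'])/c['fx'],-(v-c['cy'])/c['fy'],-1.])
    W=np.linalg.inv(c['world_to_cam']) if W is None else W
    return W[:3,3],W[:3,:3]@d
def onz(c,u,v,z):
    o,d=ray(c,u,v);return (o+d*(z-o[2])/d[2])
def proj(c,p,w2c=None):
    w=c['world_to_cam'] if w2c is None else w2c
    q=w[:3,:3]@np.asarray(p,float)+w[:3,3]
    return np.array([c['cx']+c['fx']*q[0]/-q[2],c['cy']-c['fy']*q[1]/-q[2]])
def crop(img,u0,v0,u1,v1,s,name):
    cv2.imwrite(name,cv2.resize(img[v0:v1,u0:u1,::-1],None,fx=s,fy=s,interpolation=cv2.INTER_CUBIC))
E
python3 - <<'E'
from h import *
t=cams.camera('top');s=None
crop(t['img'],200,150,370,280,4.5,'pics/topcrop.png')
for n in('guard_mid','lever','swing','tray'):
    for r in nets.outline_of(t,n)[:4]:
        m=r['region'].astype('uint8');(x,y),(w,h),a=cv2.minAreaRect(cv2.findNonZero(m))
        print(n,round(r['conf'],2),np.round(r['pixel'],1),int(m.sum()),np.round([x,y,w,h,a],1))
        if n=='tray':print(cv2.boxPoints(cv2.minAreaRect(cv2.findNonZero(m))))
s=cams.camera('scene')
crop(s['img'],170,140,370,290,4,'pics/scenecrop.png')
E
```

```text
guard_mid 0.87 [313.5 305. ] 532 [313.9 301.9  24.7  24.2  83.3]
guard_mid 0.82 [360.  313.8] 646 [360.3 313.5  29.2  23.4  21.8]
guard_mid 0.67 [332.8 236.6] 642 [331.6 235.9  26.8  26.5   9.5]
guard_mid 0.64 [399.6 172. ] 684 [400.  171.6  27.4  29.7  13.2]
lever 0.7 [287.9 231.1] 515 [295.1 231.4  50.3  18.7  18. ]
lever 0.4 [245.4 187.6] 413 [245.5 190.   71.4   7.8  45. ]
swing 0.56 [245.7 192.4] 620 [245.7 190.3  73.7  12.1  47. ]
swing 0.42 [286.3 225.6] 469 [295.5 225.5  49.   17.    0. ]
tray 0.87 [449.  250.1] 8023 [446.8 248.   88.1  93.4  88.7]
[[399.15503 204.97433]
 [492.4867  202.9003 ]
 [494.44324 290.9457 ]
 [401.11157 293.01974]]
```

View pics/topcrop.png

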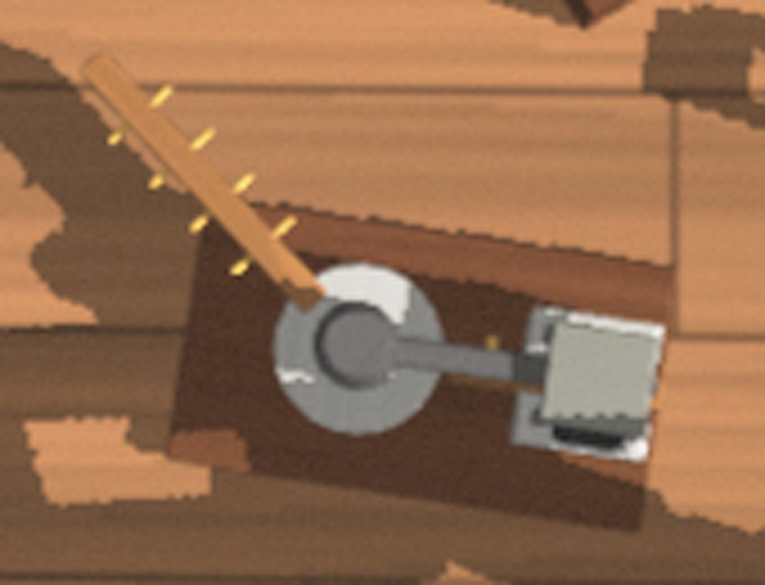

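View pics/scenecrop.png

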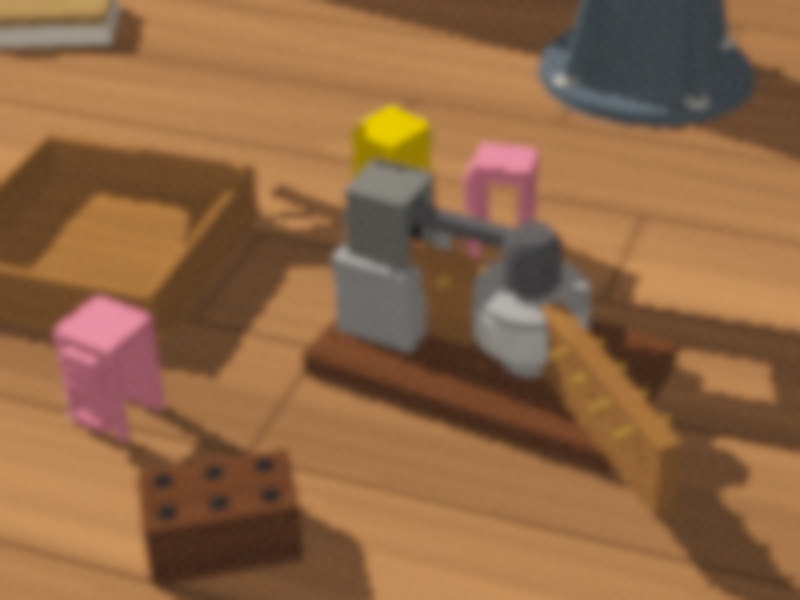

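```bash
python3 - <<'E'
from h import *
t=cams.camera('top');s=cams.camera('scene')
f=lambda x,y:(200+(x+.5)/4.5-.5,150+(y+.5)/4.5-.5)
print('cam',np.linalg.inv(t['world_to_cam'])[:3,3])
print('hubtop',onz(t,*f(358,343),.136),'alu',onz(t,*f(358,349),.090))
B=[onz(t,*f(*p),.022)[:2] for p in((672,268),(640,530),(170,458))]
print('base',B,np.linalg.norm(B[0]-B[1]),np.linalg.norm(B[1]-B[2]))
e=B[2]-B[1];print('yaw',np.arctan2(-e[0],e[1]))
G=[onz(t,*f(*p),.146)[:2] for p in((552,320),(664,328),(650,424),(543,414))]
print('guardtop',np.mean(G,0),G)
# optimise stand pose
from scipy.optimize import least_squares
pts=[((70,-157,22),(672,268)),((-70,-157,22),(640,530)),((-70,93,22),(170,458)),((0,0,136),(358,343)),((0,0,90),(358,349)),
((24,-90,146),(552,320)),((24,-140,146),(664,328)),((-24,-140,146),(650,424)),((-24,-90,146),(543,414))]
sc=lambda x,y:(170+(x+.5)/4-.5,140+(y+.5)/4-.5)
pts2=[((24,-140,146),(350,190)),((24,-90,146),(408,205)),((-24,-90,146),(432,175)),((-24,-140,146),(378,160))]
def W(p,l):
    c,si=np.cos(p[2]),np.sin(p[2]);l=np.array(l)/1000
    return np.array([p[0]+c*l[0]-si*l[1],p[1]+si*l[0]+c*l[1],l[2]])
def res(p):
    return np.concatenate([proj(t,W(p,l))-f(*u) for l,u in pts]+[.0*(proj(s,W(p,l))-sc(*u)) for l,u in pts2])
r=least_squares(res,[.5,0,-.1],loss='soft_l1');print(r.x);print(np.round(res(r.x).reshape(-1,2),1))
for l,u in pts2: print('scene',proj(s,W(r.x,l))-sc(*u))
p=r.x;im=t['img'].copy()
vis=cv2.resize(im[150:280,200:370],None,fx=4.5,fy=4.5,interpolation=cv2.INTER_CUBIC)
def dr(ls,col):
    q=np.array([(proj(t,W(p,l))-(200,150)+.5)*4.5-.5 for l in ls]).astype(int);cv2.polylines(vis,[q],True,col,1)
dr([(70,-157,22),(-70,-157,22),(-70,93,22),(70,93,22)],(0,255,0))
dr([(24,-90,146),(24,-140,146),(-24,-140,146),(-24,-90,146)],(255,0,0))
dr([(21*np.cos(a),21*np.sin(a),136) for a in np.arange(0,6.3,.2)],(0,0,255))
dr([(42*np.cos(a),42*np.sin(a),90) for a in np.arange(0,6.3,.2)],(0,255,255))
cv2.imwrite('pics/fit.png',vis[:,:,::-1])
# board end
b=np.array([onz(t,*f(*q),.095)[:2] for q in((93,65),(313,297))]);d=b[0]-p[:2];print('boardend',b,np.linalg.norm(d),'swing',-(np.arctan2(-d[0],d[1])-p[2]))
# tray
for q in((404,205.5),(490,204),(494,288),(402,293)):print('tray',onz(t,*q,.05))
T=[r for r in nets.outline_of(t,'tray')][0]
crop(t['img'],380,190,510,300,5,'pics/tray.png')
E
```

```text
cam [0.45322405 0.00389895 1.21940048]
hubtop [0.50386761 0.02872278 0.136     ] alu [0.5030682  0.02973565 0.09      ]
base [array([ 0.55038924, -0.13198142]), array([ 0.4143121 , -0.11580986]), array([0.44822206, 0.12816659])] 0.13703469629398107 0.2463217248329902
yaw -0.13810391849227022
guardtop [ 0.49156898 -0.08555738] [array([ 0.51527893, -0.06199191]), array([ 0.51218615, -0.114253  ]), array([ 0.46740308, -0.10787679]), array([ 0.47140775, -0.05810782])]
[ 0.50447399  0.02908555 -0.12445659]
[[ 1.5 -1.7]
 [ 0.9 -0.5]
 [-0.8  0.7]
 [-0.2 -0.3]
 [ 0.3 -0.6]
 [ 0.6 -0.9]
 [-0.7  0.6]
 [-0.5  2. ]
 [-0.4  0.9]
 [-0.   0. ]
 [-0.   0. ]
 [-0.  -0. ]
 [-0.  -0. ]]
scene [-3.4970254   0.10627112]
scene [-2.64121356  0.56039426]
scene [-0.86030345 -0.02860238]
scene [-2.37482536 -0.22956592]
boardend [[0.64180151 0.16276751]
 [0.52807034 0.05204258]] 0.191649975141953 swing 0.6743925238141019
tray [ 0.55807523 -0.25479087  0.05      ]
tray [ 0.56388534 -0.45110666  0.05      ]
tray [ 0.37357101 -0.45622496  0.05      ]
tray [ 0.35952509 -0.24901474  0.05      ]
```

View pics/fit.png

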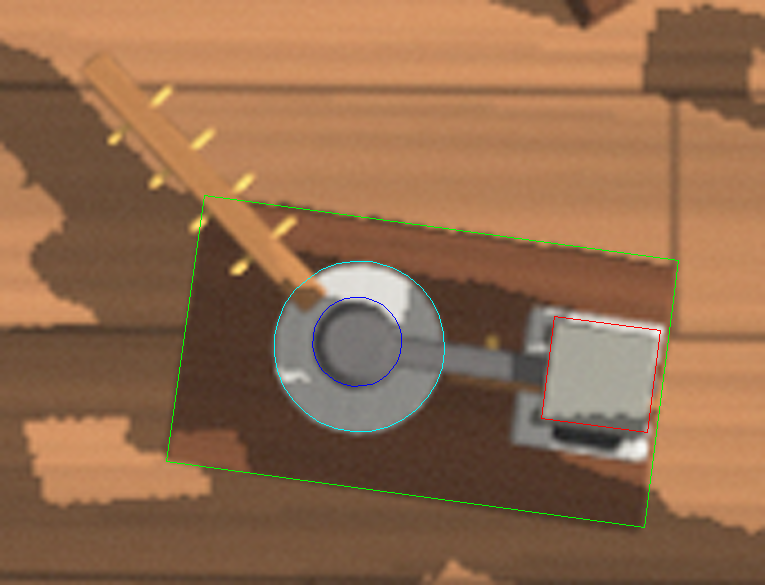

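View pics/tray.png

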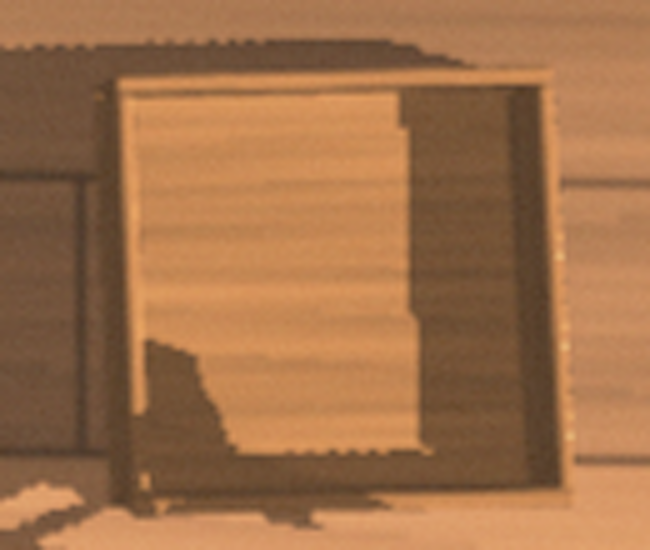

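```bash
cat >> h.py <<'E'
from scipy.spatial.transform import Rotation as Ro
P=np.array([.5045,.0290]);YAW=-.1245
def st(x,y,yaw=YAW):  # stand coords mm -> world
    c,s=np.cos(yaw),np.sin(yaw);return np.array([P[0]+(c*x-s*y)/1000,P[1]+(s*x+c*y)/1000])
def stinv(p):
    d=np.asarray(p[:2])-P;c,s=np.cos(YAW),np.sin(YAW);return np.array([c*d[0]+s*d[1],-s*d[0]+c*d[1]])*1000
def yang(o):
    y=Ro.from_quat(o['tool_rot']).as_matrix()[:,1];return np.arctan2(y[1],y[0])
def plan(xyz,ang,n,o=None):
    """rows to TCP xyz (m) with tool y at world angle ang; down-pointing assumed"""
    o=o or robot.get_obs();p=np.array(o['position']);a=yang(o);da=(ang-a+np.pi)%(2*np.pi)-np.pi
    print('pos',np.round(p,4),'ang',round(a,4),'t',o['time'])
    for i in range(n):
        y=np.array([np.cos(a),np.sin(a),0]);x=np.array([-y[1],y[0],0])
        d=(np.asarray(xyz)-p)/(n-i)*1000
        r=[round(float(v),1) for v in (d@x,d@y,-d[2])];sp=round(-da/(n-i),3)
        print('{"x":%g,"y":%g,"z":%g,"spin":%g},'%(*r,sp),end='')
        p=p+(r[0]*x+r[1]*y)/1000-np.array([0,0,r[2]/1000]);a-=sp;da+=sp
    print()
E
python3 - <<'E'
from h import *
g=st(0,-115);print(g)
plan([*g,.215],YAW,16)
t=cams.camera('top');print(np.mean([onz(t,*q,.05) for q in((403.6,205.6),(490.4,204.4),(494,290.4),(403.6,292.4))],0))
E
```

```text
[ 0.49021946 -0.08510989]
pos [ 0.2587 -0.5689  0.2226] ang -1.144 t 0.6
{"x":25.7,"y":-21.5,"z":0.5,"spin":-0.064},{"x":27,"y":-19.9,"z":0.5,"spin":-0.064},{"x":28.2,"y":-18.1,"z":0.5,"spin":-0.064},{"x":29.3,"y":-16.2,"z":0.5,"spin":-0.064},{"x":30.3,"y":-14.3,"z":0.5,"spin":-0.064},{"x":31.2,"y":-12.4,"z":0.5,"spin":-0.064},{"x":31.9,"y":-10.3,"z":0.5,"spin":-0.064},{"x":32.5,"y":-8.3,"z":0.5,"spin":-0.064},{"x":32.9,"y":-6.2,"z":0.4,"spin":-0.063},{"x":33.3,"y":-4.1,"z":0.5,"spin":-0.064},{"x":33.5,"y":-2,"z":0.4,"spin":-0.063},{"x":33.5,"y":0.1,"z":0.5,"spin":-0.064},{"x":33.4,"y":2.3,"z":0.4,"spin":-0.063},{"x":33.2,"y":4.4,"z":0.5,"spin":-0.064},{"x":32.9,"y":6.5,"z":0.4,"spin":-0.063},{"x":32.4,"y":8.6,"z":0.5,"spin":-0.064},
[ 0.46248359 -0.35365406  0.05      ]
```

play_rows(
  commands=[
    {"x":26,"y":-21,"z":0,"spin":-0.064},
    {"x":27,"y":-20,"z":0,"spin":-0.064},
    {"x":28,"y":-18,"z":0,"spin":-0.064},
    {"x":29,"y":-16,"z":0,"spin":-0.064},
    {"x":30,"y":-14,"z":0,"spin":-0.064},
    {"x":31,"y":-12,"z":0,"spin":-0.064},
    {"x":32,"y":-10,"z":0,"spin":-0.064},
    {"x":32,"y":-8,"z":0,"spin":-0.064},
  ],
  grip=1,
)

```text
time: 1.45
position: [0.3756, -0.3267, 0.2223]
tool_rot: [0.889, 0.458, -0.001, 0.004]
ft_force: [1.1, 0.5, 0.7]
grip_width: 0.0873
```

```bash
python3 - <<'E'
from h import *
plan([*st(0,-115),.215],YAW,8)
E
```

```text
pos [ 0.3756 -0.3267  0.2223] ang -0.62 t 1.45
{"x":32.9,"y":-5.9,"z":0.9,"spin":-0.062},{"x":33.2,"y":-3.8,"z":0.9,"spin":-0.062},{"x":33.4,"y":-1.8,"z":0.9,"spin":-0.062},{"x":33.4,"y":0.3,"z":0.9,"spin":-0.062},{"x":33.3,"y":2.4,"z":0.9,"spin":-0.062},{"x":33.1,"y":4.4,"z":0.9,"spin":-0.062},{"x":32.8,"y":6.5,"z":1,"spin":-0.062},{"x":32.4,"y":8.5,"z":0.9,"spin":-0.061},
```

play_rows(
  commands=[
    {"x":33,"y":-6,"z":1,"spin":-0.062},
    {"x":33,"y":-4,"z":1,"spin":-0.062},
    {"x":33,"y":-2,"z":1,"spin":-0.062},
    {"x":33,"y":0,"z":1,"spin":-0.062},
    {"x":33,"y":2,"z":1,"spin":-0.062},
    {"x":33,"y":4,"z":1,"spin":-0.062},
    {"x":33,"y":6,"z":1,"spin":-0.062},
    {"x":32,"y":8,"z":1,"spin":-0.062},
  ],
)

```text
time: 2.25
position: [0.4901, -0.0753, 0.2147]
tool_rot: [0.743, 0.669, -0.001, 0.007]
ft_force: [0.8, -0.1, -0.3]
grip_width: 0.0873
```

```bash
python3 - <<'E'
from h import *
o=robot.get_obs()
plan([*st(0,-115),.1],YAW,6)
c=cams.camera('wrist');cv2.imwrite('pics/w1.png',c['img'][:,:,::-1])
E
```

```text
pos [ 0.4901 -0.0753  0.2147] ang -0.104 t 2.25
{"x":-1.6,"y":0.2,"z":19.1,"spin":0.003},{"x":-1.6,"y":0.2,"z":19.1,"spin":0.003},{"x":-1.6,"y":0.2,"z":19.1,"spin":0.004},{"x":-1.6,"y":0.2,"z":19.1,"spin":0.003},{"x":-1.7,"y":0.2,"z":19.2,"spin":0.004},{"x":-1.6,"y":0.3,"z":19.1,"spin":0.003},
```

View pics/w1.png

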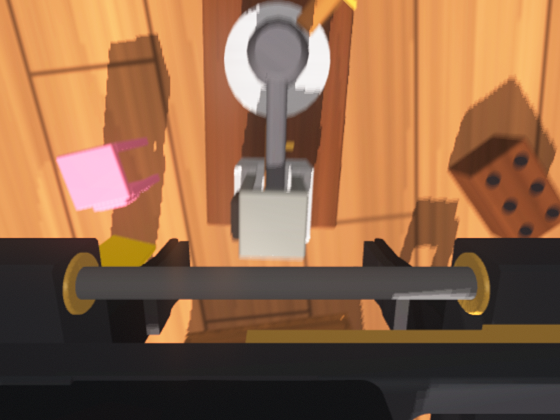

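play_rows(
  commands=[
    {"x":-5,"y":0,"z":10,"spin":0.01},
    {"x":-5,"y":1,"z":20,"spin":0.01},
    {"x":0,"y":0,"z":20},
    {"x":0,"y":0,"z":20},
    {"x":0,"y":0,"z":15},
    {"z":10},
  ],
)

```text
invalid input
```

```bash
python3 - <<'E'
from h import *
o=robot.get_obs();print(stinv(o['position']),o['ft_force'])
plan([*st(0,-115),.101],YAW,2)
c=cams.camera('wrist');cv2.imwrite('pics/w2.png',c['img'][:,:,::-1])
t=cams.camera('top');crop(t['img'],200,150,370,280,4.5,'pics/t2.png')
E
```

```text
[  -0.60507114 -101.01032844] [1.76459286 2.57512877 0.27171426]
pos [ 0.4914 -0.0712  0.2147] ang -0.1001 t 2.3
{"x":-7,"y":0.1,"z":56.8,"spin":0.012},{"x":-7,"y":0.2,"z":56.9,"spin":0.012},
```

View pics/w2.png

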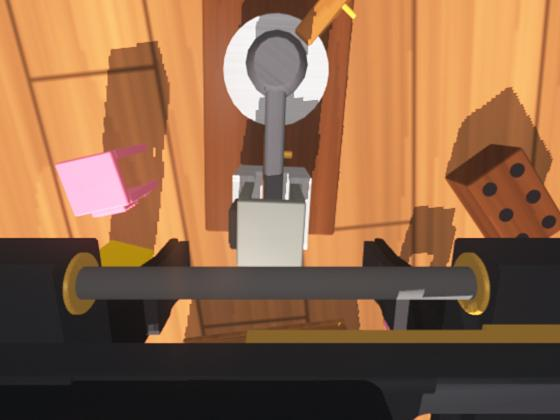

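play_rows(
  commands=[
    {"x":-7,"y":0,"z":10,"spin":0.012},
    {"x":-7,"y":0,"z":20,"spin":0.012},
    {"x":0,"y":0,"z":20,"spin":0},
    {"x":0,"y":0,"z":20,"spin":0},
    {"x":0,"y":0,"z":15,"spin":0},
    {"x":0,"y":0,"z":5,"spin":0},
    {"x":0,"y":0,"z":0,"spin":0},
  ],
)

```text
time: 3.1
position: [0.4873, -0.1015, 0.12]
tool_rot: [0.756, 0.654, -0.002, 0.009]
ft_force: [-0.2, -0.8, -0.1]
grip_width: 0.087
```

```bash
python3 - <<'E'
from h import *
c=cams.camera('wrist');cv2.imwrite('pics/w2.png',c['img'][:,:,::-1])
o=robot.get_obs();print(stinv(o['position']),o['ft_force'],Ro.from_quat(o['tool_rot']).as_matrix()[:,2])
plan([*st(0,-115),.101],YAW,2)
E
```

```text
[  -0.63222485 -131.61868044] [-0.49218173 -0.25662942 -0.47050827] [ 0.00976932 -0.01582929 -0.99982698]
pos [ 0.4875 -0.1015  0.1204] ang -0.1439 t 3.15
{"x":8.3,"y":0.2,"z":9.7,"spin":-0.01},{"x":8.3,"y":0.2,"z":9.7,"spin":-0.009},
```

View pics/w2.png

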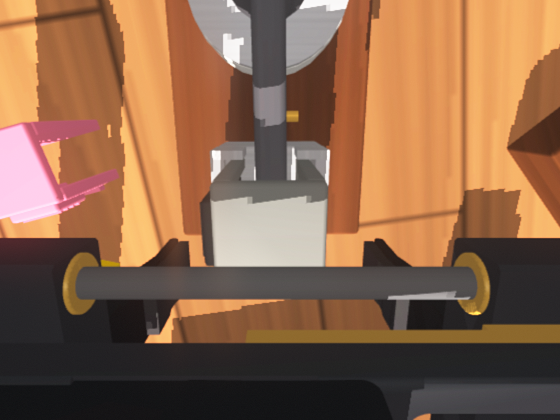

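play_rows(
  commands=[
    {"x":12,"y":0,"z":5,"spin":-0.01},
    {"x":0,"y":0,"z":0,"spin":0},
    {"x":0,"y":0,"z":0,"spin":0},
  ],
)

```text
time: 3.45
position: [0.4905, -0.09, 0.1164]
tool_rot: [0.753, 0.658, -0.001, 0.011]
ft_force: [0.9, -0.4, 0.3]
grip_width: 0.0869
```

```bash
python3 - <<'E'
from h import *
o=robot.get_obs();print(stinv(o['position']),o['ft_force'],o['joint_velocities'],Ro.from_quat(o['tool_rot']).as_matrix()[:,2])
plan([*st(0,-115),.101],YAW,2)
E
```

```text
[   0.86094671 -119.7909669 ] [ 0.87632669 -0.42211187  0.25562166] [ 0.01164285 -0.00568888  0.00758585  0.00654925  0.00438252  0.00143406] [ 0.01321961 -0.01726482 -0.99976356]
pos [ 0.4905 -0.09    0.1164] ang -0.1347 t 3.45
{"x":2.4,"y":-0.5,"z":7.7,"spin":-0.005},{"x":2.4,"y":-0.4,"z":7.7,"spin":-0.005},
```

play_rows(
  commands=[
    {"x":5,"y":-1,"z":15,"spin":-0.01},
    {"x":0,"y":0,"z":0,"spin":0},
    {"x":0,"y":0,"z":0,"spin":0},
  ],
)

```text
time: 3.75
position: [0.4919, -0.0848, 0.1029]
tool_rot: [0.749, 0.662, 0.0, 0.013]
ft_force: [-0.6, -0.5, -0.3]
grip_width: 0.0872
```

```bash
python3 - <<'E'
from h import *
o=robot.get_obs();print(stinv(o['position']),o['ft_force'],Ro.from_quat(o['tool_rot']).as_matrix()[:,2])
plan([*st(0,-115),.101],YAW,2)
E
```

```text
[   1.62626323 -114.51727168] [-0.60578298 -0.47424885 -0.318205  ] [ 0.01722667 -0.01904515 -0.99967021]
pos [ 0.4919 -0.0848  0.1029] ang -0.1226 t 3.75
{"x":-0.2,"y":-0.8,"z":0.9,"spin":0.001},{"x":-0.3,"y":-0.8,"z":1,"spin":0.001},
```

play_rows(
  commands=[
    {"x":0,"y":-1,"z":1,"spin":0},
    {"x":0,"y":0,"z":0,"spin":0},
    {"x":0,"y":0,"z":0,"spin":0},
    {"x":0,"y":0,"z":0,"spin":0},
    {"x":0,"y":0,"z":0,"spin":0},
    {"x":0,"y":0,"z":0,"spin":0},
  ],
  grip=0,
  newtons=20,
)

```text
time: 4.35
position: [0.4879, -0.0843, 0.103]
tool_rot: [0.749, 0.663, -0.002, 0.011]
ft_force: [0.2, -0.3, -0.4]
grip_width: 0.0478
```

```bash
python3 - <<'E'
from h import *
o=robot.get_obs();print(stinv(o['position']),o['position'],o['ft_force'],o['grip_width'],Ro.from_quat(o['tool_rot']).as_matrix()[:,2])
E
```

```text
[  -2.43451215 -114.48285648] [ 0.48786801 -0.08429443  0.10296627] [ 0.20393988 -0.27255428 -0.42602287] 0.04780615666025811 [ 0.01167639 -0.01816042 -0.9997669 ]
```

play_rows(
  commands=[
    {"x":0,"y":0,"z":-3,"spin":0},
    {"x":0,"y":0,"z":-5,"spin":0},
    {"x":0,"y":0,"z":-5,"spin":0},
  ],
  newtons=25,
)

```text
time: 4.65
position: [0.4881, -0.084, 0.116]
tool_rot: [0.749, 0.662, -0.001, 0.011]
ft_force: [-1.1, 1.0, -2.1]
grip_width: 0.0478
```

```bash
python3 - <<'E'
from h import *
o=robot.get_obs();print(stinv(o['position']),o['position'],o['ft_force'],o['grip_width'],Ro.from_quat(o['tool_rot']).as_matrix()[:,2])
c=cams.camera('scene');crop(c['img'],220,150,340,260,5,'pics/s2.png')
E
```

```text
[  -2.20497132 -114.2067245 ] [ 0.48813006 -0.08404894  0.11596663] [-1.12201322  1.00754208 -2.05702279] 0.047785532148079686 [ 0.01203894 -0.01755046 -0.9997735 ]
```

View pics/s2.png

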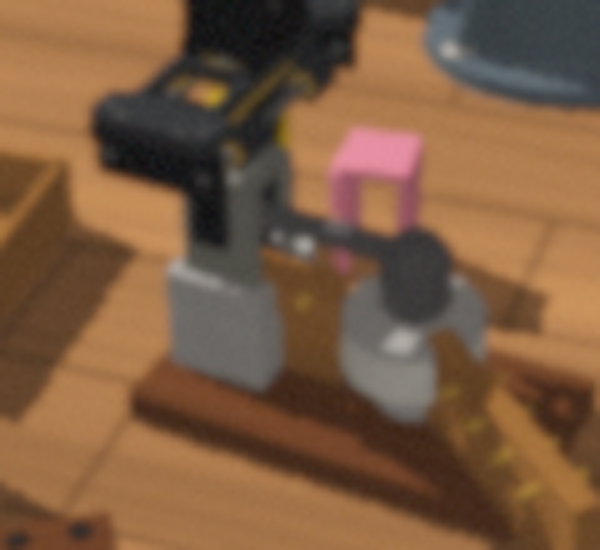

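The guard is rising with the fingers, and the lift force is only about its own weight, so the barb is free. I'll keep lifting.

play_rows(
  commands=[
    {"x":0,"y":0,"z":-10,"spin":0},
    {"x":0,"y":0,"z":-15,"spin":0},
    {"x":0,"y":0,"z":-20,"spin":0},
    {"x":0,"y":0,"z":-20,"spin":0},
    {"x":0,"y":0,"z":-20,"spin":0},
    {"x":0,"y":0,"z":-15,"spin":0},
    {"x":0,"y":0,"z":0,"spin":0},
  ],
)

```text
time: 5.4
position: [0.4921, -0.0835, 0.2265]
tool_rot: [0.749, 0.662, 0.003, 0.018]
ft_force: [0.2, -1.5, -1.1]
grip_width: 0.0479
```

```bash
python3 - <<'E'
from h import *
o=robot.get_obs();print(stinv(o['position']),o['position'],o['ft_force'],o['grip_width'],Ro.from_quat(o['tool_rot']).as_matrix()[:,2])
plan([.463,-.354,.2],-.05,12)
E
```

```text
[   1.65061976 -113.21952474] [ 0.4920784  -0.08354816  0.22649984] [ 0.20541867 -1.52037115 -1.13287668] 0.04794550998650246 [ 0.02810939 -0.02276037 -0.9993457 ]
pos [ 0.4921 -0.0835  0.2265] ang -0.1226 t 5.4
{"x":-22.7,"y":0.4,"z":2.2,"spin":-0.006},{"x":-22.7,"y":0.2,"z":2.2,"spin":-0.006},{"x":-22.7,"y":0.1,"z":2.2,"spin":-0.006},{"x":-22.7,"y":-0.1,"z":2.2,"spin":-0.006},{"x":-22.6,"y":-0.2,"z":2.2,"spin":-0.006},{"x":-22.7,"y":-0.3,"z":2.2,"spin":-0.006},{"x":-22.6,"y":-0.5,"z":2.2,"spin":-0.006},{"x":-22.7,"y":-0.6,"z":2.2,"spin":-0.006},{"x":-22.6,"y":-0.7,"z":2.2,"spin":-0.006},{"x":-22.6,"y":-0.9,"z":2.2,"spin":-0.006},{"x":-22.7,"y":-1,"z":2.2,"spin":-0.006},{"x":-22.6,"y":-1.1,"z":2.3,"spin":-0.007},
```

play_rows(
  commands=[
    {"x":-10,"y":0,"z":1,"spin":0},
    {"x":-20,"y":0,"z":1,"spin":-0.01},
    {"x":-28,"y":0,"z":1,"spin":-0.01},
    {"x":-28,"y":0,"z":1,"spin":-0.01},
    {"x":-28,"y":0,"z":1,"spin":-0.01},
    {"x":-28,"y":0,"z":1,"spin":-0.01},
    {"x":-28,"y":0,"z":1,"spin":-0.01},
    {"x":-28,"y":0,"z":1,"spin":-0.01},
  ],
)

```text
time: 6.2
position: [0.4708, -0.2873, 0.2168]
tool_rot: [0.722, 0.691, 0.002, 0.015]
ft_force: [0.1, -0.2, -2.1]
grip_width: 0.0475
```

```bash
cat >> h.py <<'E'
def plan(xyz,ang,n,o=None):
    o=o or robot.get_obs();p=np.array(o['position']);R=Ro.from_quat(o['tool_rot']);a=yang(o);da=(ang-a+np.pi)%(2*np.pi)-np.pi
    M=R.as_matrix();print('pos',np.round(p,4),'stand',np.round(stinv(p),1),'ang',round(a,4),'t',o['time'],'tilt',np.round(M[:2,2],3),'F',np.round(o['ft_force'],1),'w',round(o['grip_width'],4))
    for i in range(n):
        M=R.as_matrix();r=np.round(M.T@((np.asarray(xyz)-p)/(n-i)*1000),1);sp=round(-da/(n-i),3)
        print('{"x":%g,"y":%g,"z":%g,"spin":%g},'%(*r,sp),end='')
        p=p+M@r/1000;R=R*Ro.from_rotvec([0,0,sp]);da+=sp
    print()
E
python3 -c "
from h import *
plan([.463,-.354,.2],-.05,4)"
```

```text
pos [ 0.4708 -0.2873  0.2168] stand [   5.9 -318.1] ang -0.0436 t 6.2 tilt [ 0.023 -0.019] F [ 0.1 -0.2 -2.1] w 0.0475
{"x":-16.7,"y":-1.3,"z":4.5,"spin":0.002},{"x":-16.6,"y":-1.3,"z":4.5,"spin":0.001},{"x":-16.7,"y":-1.3,"z":4.4,"spin":0.002},{"x":-16.6,"y":-1.2,"z":4.5,"spin":0.001},
```

play_rows(
  commands=[
    {"x":-20,"y":-1,"z":5,"spin":0},
    {"x":-15,"y":-1,"z":5,"spin":0},
    {"x":-10,"y":-1,"z":10,"spin":0},
    {"x":-4,"y":-1,"z":15,"spin":0},
    {"x":0,"y":0,"z":20,"spin":0},
    {"x":0,"y":0,"z":20,"spin":0},
    {"x":0,"y":0,"z":10,"spin":0},
    {"x":0,"y":0,"z":0,"spin":0},
  ],
)

```text
time: 7.0
position: [0.4624, -0.3447, 0.1219]
tool_rot: [0.724, 0.69, 0.002, 0.011]
ft_force: [-0.5, -0.3, -0.8]
grip_width: 0.0478
```

```bash
python3 -c "
from h import *
plan([.463,-.354,.055],-.05,4)
t=cams.camera('top');cv2.imwrite('pics/t3.png',t['img'][:,:,::-1])"
```

```text
pos [ 0.4624 -0.3447  0.1219] stand [   4.6 -376. ] ang -0.0488 t 7.0 tilt [ 0.018 -0.014] F [-0.5 -0.3 -0.8] w 0.0478
{"x":-2.1,"y":-0,"z":16.8,"spin":0},{"x":-2.1,"y":-0.1,"z":16.7,"spin":0},{"x":-2.1,"y":-0,"z":16.8,"spin":0.001},{"x":-2.1,"y":-0.1,"z":16.7,"spin":0},
```

View pics/t3.png

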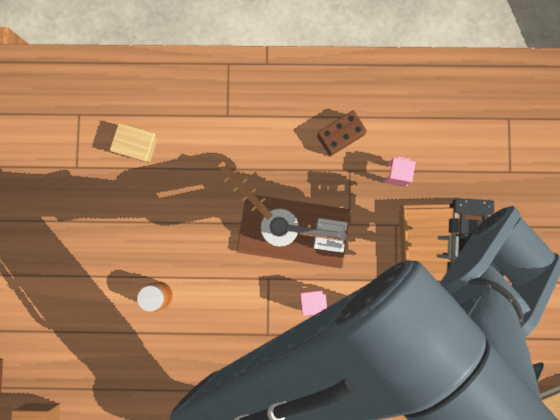

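play_rows(
  commands=[
    {"x":-4,"y":0,"z":15,"spin":0},
    {"x":-4,"y":0,"z":15,"spin":0},
    {"x":0,"y":0,"z":15,"spin":0},
    {"x":0,"y":0,"z":10,"spin":0},
    {"x":0,"y":0,"z":6,"spin":0},
    {"x":0,"y":0,"z":4,"spin":0},
    {"x":0,"y":0,"z":0,"spin":0},
  ],
)

```text
time: 7.75
position: [0.4657, -0.357, 0.0547]
tool_rot: [0.724, 0.69, 0.001, 0.015]
ft_force: [-0.3, 0.0, -1.7]
grip_width: 0.0478
```

```bash
python3 -c "
from h import *
plan([.463,-.354,.051],-.05,2)"
```

```text
pos [ 0.4657 -0.357   0.0547] stand [   9.5 -387.9] ang -0.0476 t 7.75 tilt [ 0.023 -0.02 ] F [-0.3  0.  -1.7] w 0.0478
{"x":1.5,"y":-1.5,"z":1.8,"spin":0.001},{"x":1.5,"y":-1.4,"z":1.8,"spin":0.001},
```

play_rows(
  commands=[
    {"x":0,"y":0,"z":3,"spin":0},
    {"x":0,"y":0,"z":1.5,"spin":0},
    {"x":0,"y":0,"z":0,"spin":0},
  ],
)

```text
time: 8.05
position: [0.4664, -0.3577, 0.0509]
tool_rot: [0.724, 0.69, 0.001, 0.016]
ft_force: [0.1, 0.1, -2.3]
grip_width: 0.048
```

play_rows(
  commands=[
    {"x":0,"y":0,"z":0,"spin":0},
    {"x":0,"y":0,"z":0,"spin":0},
    {"x":0,"y":0,"z":0,"spin":0},
    {"x":0,"y":0,"z":0,"spin":0},
    {"x":0,"y":0,"z":0,"spin":0},
  ],
  grip=1,
)

```text
time: 8.55
position: [0.4674, -0.3587, 0.0526]
tool_rot: [0.724, 0.69, 0.001, 0.018]
ft_force: [-0.1, 0.4, 0.4]
grip_width: 0.0801
```

```bash
python3 -c "
from h import *
plan([.463,-.354,.2],-.05,2)
w=cams.camera('wrist');cv2.imwrite('pics/w3.png',w['img'][:,:,::-1])"
```

```text
pos [ 0.4674 -0.3587  0.0526] stand [  11.4 -389.3] ang -0.0471 t 8.55 tilt [ 0.027 -0.025] F [-0.1  0.4  0.4] w 0.0801
{"x":0.5,"y":-0.2,"z":-73.8,"spin":0.001},{"x":0.5,"y":-0.3,"z":-73.8,"spin":0.002},
```

View pics/w3.png

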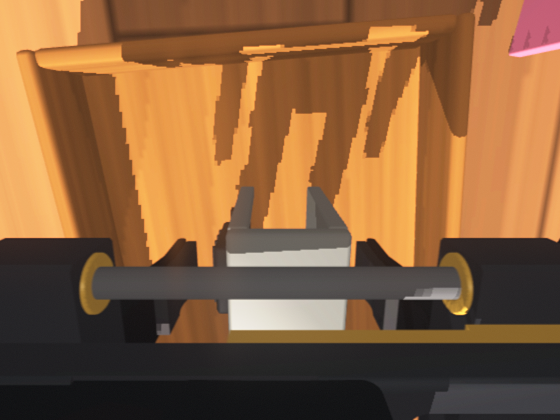

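play_rows(
  commands=[
    {"x":0,"y":0,"z":-10,"spin":0},
    {"x":0,"y":0,"z":-20,"spin":0},
    {"x":0,"y":0,"z":-25,"spin":0},
    {"x":0,"y":0,"z":-25,"spin":0},
    {"x":0,"y":0,"z":-25,"spin":0},
    {"x":0,"y":0,"z":-20,"spin":0},
    {"x":0,"y":0,"z":-10,"spin":0},
  ],
)

```text
time: 9.3
position: [0.4627, -0.3543, 0.1944]
tool_rot: [0.724, 0.69, 0.001, 0.017]
ft_force: [0.2, -0.8, -0.3]
grip_width: 0.087
```

```bash
python3 -c "
from h import *
plan([*st(0,-112),.18],YAW,10)
print(robot.get_obs()['q'])
w=cams.camera('scene');crop(w['img'],130,140,260,240,6,'pics/s3.png')"
```

```text
pos [ 0.4627 -0.3543  0.1944] stand [   6.1 -385.5] ang -0.0474 t 9.3 tilt [ 0.025 -0.023] F [ 0.2 -0.8 -0.3] w 0.087
{"x":27.3,"y":1.5,"z":0.9,"spin":0.008},{"x":27.4,"y":1.2,"z":0.9,"spin":0.008},{"x":27.4,"y":1,"z":0.9,"spin":0.008},{"x":27.4,"y":0.8,"z":0.9,"spin":0.008},{"x":27.4,"y":0.6,"z":0.9,"spin":0.008},{"x":27.4,"y":0.4,"z":0.9,"spin":0.007},{"x":27.4,"y":0.2,"z":0.9,"spin":0.008},{"x":27.3,"y":-0.1,"z":0.9,"spin":0.007},{"x":27.4,"y":-0.2,"z":0.9,"spin":0.008},{"x":27.3,"y":-0.5,"z":0.9,"spin":0.007},
[-0.84728229  0.49158282  1.59649436  0.00474644  1.01990827 -0.80206851]
```

View pics/s3.png

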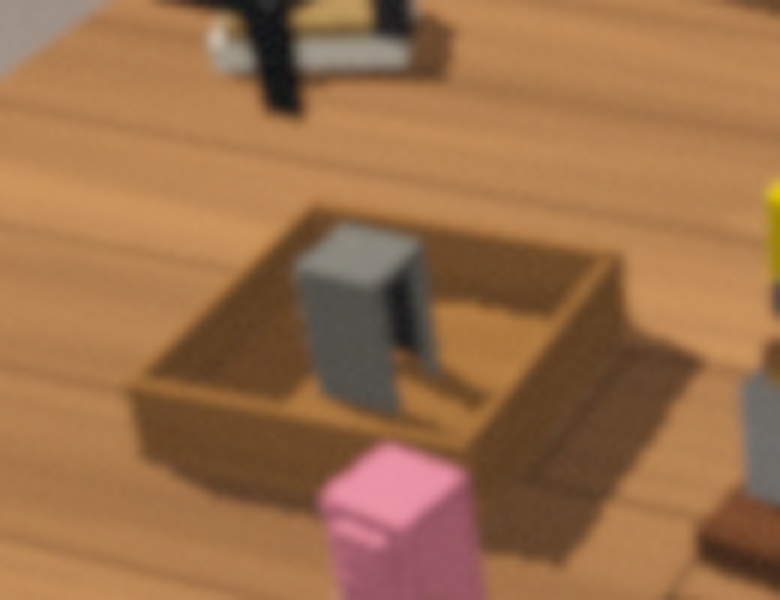

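The guard is standing upright in the tray, around (367,310) in the crop, and the gripper is clear of it. Next is the lever.

play_rows(
  commands=[
    {"x":15,"y":1,"z":1,"spin":0.008},
    {"x":30,"y":1,"z":1,"spin":0.008},
    {"x":35,"y":1,"z":1,"spin":0.008},
    {"x":35,"y":1,"z":1,"spin":0.008},
    {"x":35,"y":1,"z":1,"spin":0.008},
    {"x":35,"y":0,"z":1,"spin":0.008},
    {"x":35,"y":0,"z":1,"spin":0.008},
    {"x":20,"y":0,"z":1,"spin":0.008},
  ],
  grip=0.6,
)

```text
time: 10.15
position: [0.4818, -0.1015, 0.1746]
tool_rot: [0.749, 0.662, 0.0, 0.01]
ft_force: [0.1, -0.2, -0.4]
grip_width: 0.0525
```

```bash
python3 -c "
from h import *
plan([*st(0,-112),.15],YAW,3)
w=cams.camera('wrist');cv2.imwrite('pics/w4.png',w['img'][:,:,::-1])"
```

```text
pos [ 0.4818 -0.1015  0.1746] stand [  -6.4 -132.4] ang -0.1234 t 10.15 tilt [ 0.014 -0.015] F [ 0.1 -0.2 -0.4] w 0.0525
{"x":6.9,"y":2,"z":8.2,"spin":0},{"x":6.9,"y":2,"z":8.1,"spin":0.001},{"x":6.9,"y":2,"z":8.2,"spin":0},
```

View pics/w4.png

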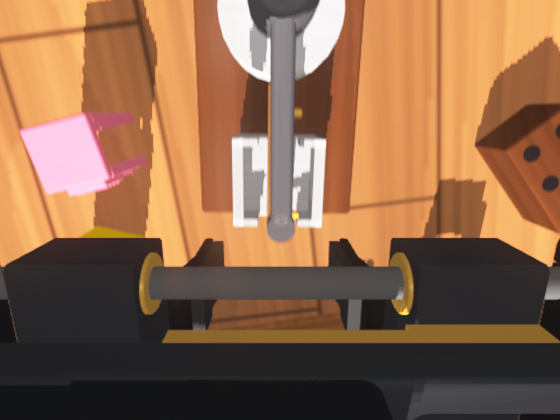

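play_rows(
  commands=[
    {"x":10,"y":3,"z":5,"spin":0},
    {"x":10,"y":2,"z":10,"spin":0},
    {"x":0,"y":1,"z":10,"spin":0},
    {"x":0,"y":0,"z":10,"spin":0},
    {"x":0,"y":0,"z":10,"spin":0},
    {"x":0,"y":0,"z":0,"spin":0},
  ],
)

```text
time: 10.8
position: [0.4855, -0.0756, 0.1217]
tool_rot: [0.748, 0.664, -0.002, 0.004]
ft_force: [0.5, 0.8, -0.3]
grip_width: 0.0521
```

```bash
python3 -c "
from h import *
plan([*st(0,-112),.107],YAW,2)"
```

```text
pos [ 0.4855 -0.0756  0.1217] stand [  -5.8 -106.1] ang -0.1196 t 10.8 tilt [ 0.002 -0.009] F [ 0.5  0.8 -0.3] w 0.0521
{"x":-2.9,"y":2.9,"z":7.4,"spin":0.002},{"x":-2.9,"y":2.8,"z":7.3,"spin":0.003},
```

play_rows(
  commands=[
    {"x":-4,"y":5,"z":7,"spin":0},
    {"x":0,"y":1,"z":7,"spin":0},
    {"x":0,"y":0,"z":0,"spin":0},
    {"x":0,"y":0,"z":0,"spin":0},
  ],
)

```text
time: 11.2
position: [0.492, -0.0827, 0.1062]
tool_rot: [0.749, 0.663, -0.002, 0.004]
ft_force: [-0.4, 0.4, 0.2]
grip_width: 0.0524
```

```bash
python3 -c "
from h import *
plan([*st(0,-112),.107],YAW,2)
w=cams.camera('wrist');cv2.imwrite('pics/w5.png',w['img'][:,:,::-1])"
```

```text
pos [ 0.492  -0.0827  0.1062] stand [   1.5 -112.4] ang -0.1223 t 11.2 tilt [ 0.003 -0.009] F [-0.4  0.4  0.2] w 0.0524
{"x":0.2,"y":-0.7,"z":-0.4,"spin":0.001},{"x":0.2,"y":-0.8,"z":-0.5,"spin":0.001},
```

View pics/w5.png

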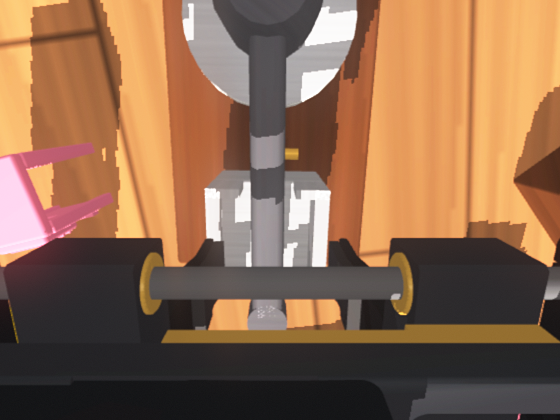

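play_rows(
  commands=[
    {"x":0,"y":0,"z":0,"spin":0},
    {"x":0,"y":0,"z":0,"spin":0},
    {"x":0,"y":0,"z":0,"spin":0},
    {"x":0,"y":0,"z":0,"spin":0},
    {"x":0,"y":0,"z":0,"spin":0},
  ],
  grip=0,
  newtons=15,
)

```text
time: 11.75
position: [0.4922, -0.0826, 0.1074]
tool_rot: [0.749, 0.663, -0.002, 0.005]
ft_force: [-1.2, 0.0, 0.3]
grip_width: 0.0205
```

play_rows(
  commands=[
    {"x":0,"y":7,"z":0,"spin":-0.06},
    {"x":0,"y":7,"z":0,"spin":-0.06},
    {"x":0,"y":7,"z":0,"spin":-0.06},
    {"x":0,"y":7,"z":0,"spin":-0.06},
  ],
)

```text
time: 12.15
position: [0.5167, -0.082, 0.1072]
tool_rot: [0.661, 0.75, -0.004, 0.001]
ft_force: [-0.8, 0.3, 0.9]
grip_width: 0.0139
```

```bash
cat >> h.py <<'E'
def lev():
    o=robot.get_obs();s=stinv(o['position']);print('lever by pos',round(np.arctan2(s[0],-s[1]),3),'r',round(np.hypot(*s),1),'by yaw',round(yang(o)-YAW,3),'z',o['position'][2],'F',np.round(o['ft_force'],1),'t',o['time'],o['grip_width'])
E
python3 -c "
from h import *
lev()"
```

```text
lever by pos 0.234 r 111.7 by yaw 0.25 z 0.1072112476381461 F [-0.8  0.3  0.9] t 12.15 0.013856478059296724
```

Arc tracking works: the lever reads about 0.24 rad.

play_rows(
  commands=[
    {"x":0,"y":7,"z":0,"spin":-0.06},
    {"x":0,"y":7,"z":0,"spin":-0.06},
    {"x":0,"y":7,"z":0,"spin":-0.06},
    {"x":0,"y":7,"z":0,"spin":-0.06},
    {"x":0,"y":7,"z":0,"spin":-0.06},
    {"x":0,"y":7,"z":0,"spin":-0.06},
    {"x":0,"y":7,"z":0,"spin":-0.06},
    {"x":0,"y":7,"z":0,"spin":-0.06},
  ],
)

```text
time: 12.95
position: [0.5678, -0.0626, 0.1072]
tool_rot: [0.459, 0.888, -0.004, -0.003]
ft_force: [-0.5, 0.1, 1.3]
grip_width: 0.0138
```

```bash
python3 -c "
from h import *
lev()"
```

```text
lever by pos 0.729 r 111.4 by yaw 0.741 z 0.1072454318693683 F [-0.5  0.1  1.3] t 12.95 0.013780676802447909
```

play_rows(
  commands=[
    {"x":0,"y":6,"z":0,"spin":-0.05},
    {"x":0,"y":0,"z":0,"spin":0},
    {"x":0,"y":0,"z":0,"spin":0},
  ],
)

```text
time: 13.25
position: [0.5734, -0.0585, 0.1072]
tool_rot: [0.437, 0.9, -0.004, -0.003]
ft_force: [-0.5, -0.9, 0.0]
grip_width: 0.0142
```

play_rows(
  commands=[
    {"x":0,"y":0,"z":0,"spin":0},
    {"x":0,"y":0,"z":0,"spin":0},
    {"x":0,"y":0,"z":0,"spin":0},
    {"x":0,"y":0,"z":0,"spin":0},
  ],
  grip=0.6,
)

```text
time: 13.65
position: [0.5722, -0.059, 0.1071]
tool_rot: [0.437, 0.899, -0.004, -0.004]
ft_force: [0.4, 0.2, -0.1]
grip_width: 0.038
```

play_rows(
  commands=[
    {"x":0,"y":0,"z":-10,"spin":0},
    {"x":0,"y":0,"z":-15,"spin":0},
    {"x":0,"y":0,"z":-20,"spin":0},
    {"x":0,"y":0,"z":-20,"spin":0},
    {"x":0,"y":0,"z":-10,"spin":0},
    {"x":0,"y":0,"z":0,"spin":0},
  ],
)

```text
time: 14.25
position: [0.5726, -0.0589, 0.187]
tool_rot: [0.437, 0.899, -0.004, -0.004]
ft_force: [0.7, -0.3, -0.2]
grip_width: 0.0521
```

```bash
python3 -c "
from h import *
lev();print(robot.get_obs()['q'])
t=cams.camera('top');crop(t['img'],180,120,380,270,4,'pics/t4.png')
S=.67
plan([*st(150*np.sin(S),150*np.cos(S)),.19],YAW-S,12)"
```

```text
lever by pos 0.784 r 111.2 by yaw 0.79 z 0.1869783103027791 F [ 0.7 -0.3 -0.2] t 14.25 0.052059498630790554
[-0.2928253   0.50874168  1.58795846 -0.00806075  1.05353896 -0.95407446]
pos [ 0.5723 -0.0588  0.1863] stand [ 78.2 -78.7] ang 0.6652 t 14.3 tilt [-0.011 -0.004] F [-0.1 -0.1  0.6] w 0.0522
{"x":10.6,"y":12.5,"z":-0.4,"spin":0.122},{"x":12.1,"y":11.1,"z":-0.4,"spin":0.122},{"x":13.3,"y":9.6,"z":-0.4,"spin":0.122},{"x":14.4,"y":7.9,"z":-0.4,"spin":0.122},{"x":15.3,"y":6,"z":-0.4,"spin":0.121},{"x":15.9,"y":4.2,"z":-0.4,"spin":0.122},{"x":16.2,"y":2.2,"z":-0.4,"spin":0.121},{"x":16.4,"y":0.2,"z":-0.4,"spin":0.122},{"x":16.3,"y":-1.8,"z":-0.4,"spin":0.121},{"x":16,"y":-3.7,"z":-0.4,"spin":0.122},{"x":15.4,"y":-5.7,"z":-0.5,"spin":0.121},{"x":14.6,"y":-7.4,"z":-0.4,"spin":0.122},
```

View pics/t4.png

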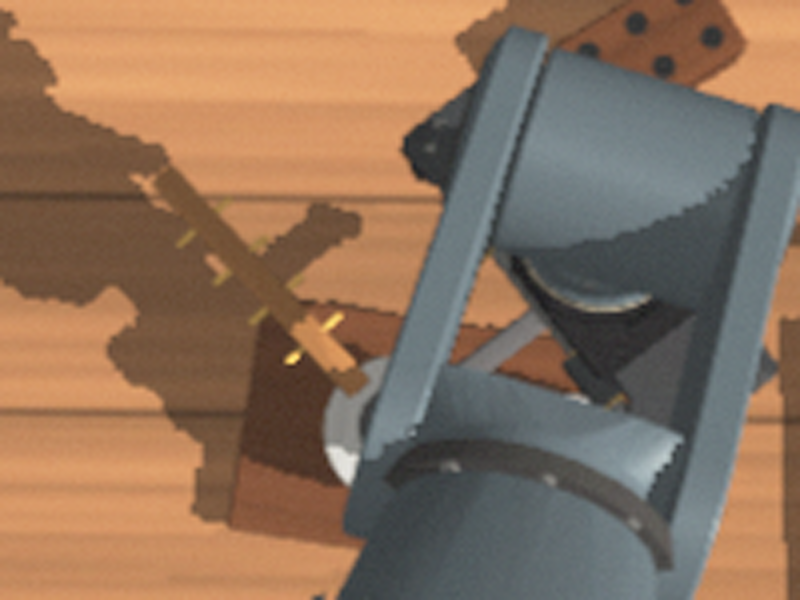

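play_rows(
  commands=[
    {"x":11,"y":12,"z":0,"spin":0.12},
    {"x":12,"y":11,"z":0,"spin":0.12},
    {"x":13,"y":10,"z":0,"spin":0.12},
    {"x":14,"y":8,"z":0,"spin":0.12},
    {"x":15,"y":6,"z":0,"spin":0.12},
    {"x":16,"y":4,"z":0,"spin":0.12},
    {"x":16,"y":2,"z":0,"spin":0.12},
    {"x":16,"y":0,"z":0,"spin":0.12},
  ],
  grip=0.8,
)

```text
time: 15.1
position: [0.5942, 0.0708, 0.1767]
tool_rot: [0.816, 0.578, -0.012, -0.007]
ft_force: [-0.4, -0.4, -0.6]
grip_width: 0.0697
```

```bash
python3 -c "
from h import *
S=.67
plan([*st(150*np.sin(S),150*np.cos(S)),.19],YAW-S,4)"
```

```text
pos [0.5942 0.0708 0.1767] stand [83.9 52.6] ang -0.3387 t 15.1 tilt [-0.028 -0.002] F [-0.4 -0.4 -0.6] w 0.0697
{"x":16.3,"y":-1.3,"z":-3.5,"spin":0.114},{"x":16.1,"y":-3.1,"z":-3.5,"spin":0.114},{"x":15.6,"y":-4.9,"z":-3.4,"spin":0.114},{"x":15,"y":-6.7,"z":-3.5,"spin":0.114},
```

play_rows(
  commands=[
    {"x":16,"y":-1,"z":-2,"spin":0.11},
    {"x":16,"y":-3,"z":-2,"spin":0.11},
    {"x":15,"y":-5,"z":-2,"spin":0.11},
    {"x":12,"y":-6,"z":-2,"spin":0.11},
    {"x":0,"y":0,"z":0,"spin":0},
  ],
)

```text
time: 15.6
position: [0.6063, 0.1346, 0.1772]
tool_rot: [0.926, 0.378, -0.019, -0.007]
ft_force: [-0.1, -0.4, -1.2]
grip_width: 0.0698
```

```bash
python3 -c "
from h import *
S=.67
plan([*st(150*np.sin(S),150*np.cos(S)),.12],YAW-S,4)
w=cams.camera('wrist');cv2.imwrite('pics/w6.png',w['img'][:,:,::-1])"
```

```text
pos [0.6063 0.1346 0.1772] stand [ 87.9 117.4] ang -0.796 t 15.6 tilt [-0.041 -0.002] F [-0.1 -0.4 -1.2] w 0.0698
{"x":1.3,"y":1.4,"z":14.2,"spin":-0},{"x":1.3,"y":1.4,"z":14.2,"spin":-0.001},{"x":1.3,"y":1.4,"z":14.3,"spin":-0},{"x":1.2,"y":1.4,"z":14.2,"spin":-0.001},
```

View pics/w6.png

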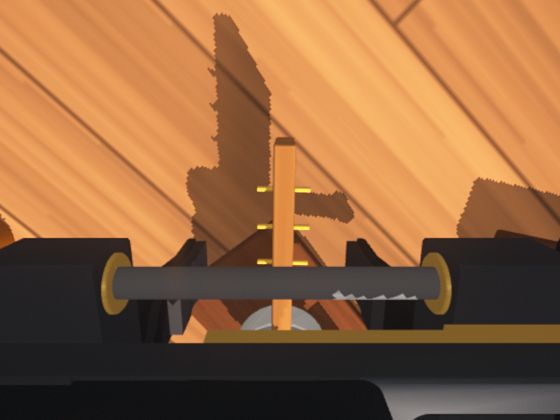

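play_rows(
  commands=[
    {"x":1,"y":3,"z":10,"spin":0},
    {"x":1,"y":2,"z":20,"spin":0},
    {"x":1,"y":2,"z":20,"spin":0},
    {"x":1,"y":1,"z":15,"spin":0},
    {"x":0,"y":0,"z":5,"spin":0},
    {"x":0,"y":0,"z":0,"spin":0},
  ],
)

```text
time: 16.25
position: [0.609, 0.1248, 0.099]
tool_rot: [0.924, 0.381, -0.023, -0.007]
ft_force: [-0.0, -0.3, -0.5]
grip_width: 0.0696
```

```bash
python3 -c "
from h import *
S=.67
plan([*st(150*np.sin(S),150*np.cos(S)),.062],YAW-S,3)
w=cams.camera('wrist');cv2.imwrite('pics/w7.png',w['img'][:,:,::-1])"
```

```text
pos [0.609  0.1248 0.099 ] stand [ 91.8 108.1] ang -0.7891 t 16.25 tilt [-0.049 -0.005] F [-0.  -0.3 -0.5] w 0.0696
{"x":3.2,"y":-1.2,"z":12.3,"spin":0.002},{"x":3.2,"y":-1.2,"z":12.3,"spin":0.002},{"x":3.3,"y":-1.3,"z":12.2,"spin":0.001},
```

View pics/w7.png

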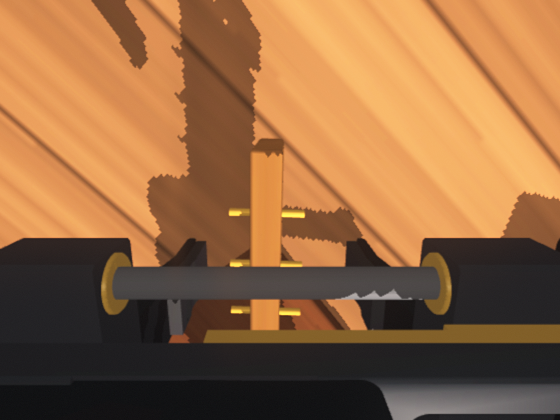

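play_rows(
  commands=[
    {"x":4,"y":-3,"z":12,"spin":0},
    {"x":4,"y":-2,"z":13,"spin":0},
    {"x":2,"y":0,"z":10,"spin":0},
    {"x":0,"y":0,"z":0,"spin":0},
  ],
)

```text
time: 16.7
position: [0.6126, 0.136, 0.0631]
tool_rot: [0.924, 0.381, -0.021, -0.006]
ft_force: [-0.0, -0.1, -0.5]
grip_width: 0.0695
```

play_rows(
  commands=[
    {"x":0,"y":0,"z":0,"spin":0},
    {"x":0,"y":0,"z":0,"spin":0},
    {"x":0,"y":0,"z":0,"spin":0},
    {"x":0,"y":0,"z":0,"spin":0},
    {"x":0,"y":0,"z":0,"spin":0},
    {"x":0,"y":0,"z":0,"spin":0},
  ],
  grip=0,
  newtons=12,
)

```text
time: 17.3
position: [0.6135, 0.1363, 0.0642]
tool_rot: [0.924, 0.382, -0.02, -0.006]
ft_force: [0.4, 0.3, -0.5]
grip_width: 0.0295
```

```bash
cat >> h.py <<'E'
def sw():
    o=robot.get_obs();s=stinv(o['position']);print('swing by pos',round(np.arctan2(s[0],s[1]),3),'r',round(np.hypot(*s),1),'by yaw',round(YAW-yang(o),3),'z',o['position'][2],'F',np.round(o['ft_force'],1),'M',np.round(o['moment'],2),'t',o['time'],o['grip_width'],'tilt',np.round(Ro.from_quat(o['tool_rot']).as_matrix()[:2,2],3))
E
python3 -c "
from h import *
sw()"
```

```text
swing by pos 0.669 r 152.9 by yaw 0.663 z 0.06415475684987833 F [ 0.4  0.3 -0.5] M [-0.03 -0.06 -0.05] t 17.3 0.029502002148734812 tilt [-0.042 -0.005]
```

play_rows(
  commands=[
    {"x":0,"y":0,"z":0,"spin":0},
    {"x":0,"y":0,"z":0,"spin":0},
    {"x":0,"y":0,"z":0,"spin":0},
    {"x":0,"y":-5,"z":0,"spin":-0.03},
    {"x":0,"y":-8,"z":0,"spin":-0.05},
    {"x":0,"y":-8,"z":0,"spin":-0.05},
    {"x":0,"y":-8,"z":0,"spin":-0.05},
  ],
)

```text
time: 18.0
position: [0.5915, 0.1556, 0.0644]
tool_rot: [0.884, 0.466, -0.019, -0.008]
ft_force: [0.2, -0.5, -1.8]
grip_width: 0.0165
```

```bash
python3 -c "
from h import *
sw()"
```

```text
swing by pos 0.478 r 153.6 by yaw 0.476 z 0.06444639231153104 F [ 0.2 -0.5 -1.8] M [-0.18 -0.2  -0.16] t 18.0 0.01647036267767331 tilt [-0.04  -0.004]
```

play_rows(
  commands=[
    {"x":0,"y":-8,"z":0,"spin":-0.05},
    {"x":0,"y":-8,"z":0,"spin":-0.05},
    {"x":0,"y":-8,"z":0,"spin":-0.05},
    {"x":0,"y":-8,"z":0,"spin":-0.05},
    {"x":0,"y":-8,"z":0,"spin":-0.05},
    {"x":0,"y":-8,"z":0,"spin":-0.05},
    {"x":0,"y":-8,"z":0,"spin":-0.05},
    {"x":0,"y":-8,"z":0,"spin":-0.05},
  ],
)

```text
time: 18.8
position: [0.5297, 0.1818, 0.0645]
tool_rot: [0.764, 0.645, -0.018, -0.009]
ft_force: [0.1, -1.0, -2.9]
grip_width: 0.0164
```

```bash
python3 -c "
from h import *
sw()"
```

```text
swing by pos 0.039 r 154.9 by yaw 0.045 z 0.06448873942582486 F [ 0.1 -1.  -2.9] M [-0.36 -0.47 -0.01] t 18.8 0.016360354221730693 tilt [-0.039 -0.009]
```

play_rows(
  commands=[
    {"x":0,"y":-5,"z":0,"spin":-0.035},
    {"x":0,"y":0,"z":0,"spin":0},
    {"x":0,"y":0,"z":0,"spin":0},
  ],
)

```text
time: 19.1
position: [0.523, 0.1829, 0.0644]
tool_rot: [0.751, 0.66, -0.018, -0.01]
ft_force: [0.5, -0.9, -0.6]
grip_width: 0.0161
```

```bash
python3 -c "
from h import *
sw()"
```

```text
swing by pos -0.005 r 155.0 by yaw 0.004 z 0.06443766781457314 F [ 0.5 -0.9 -0.6] M [-0.26 -0.4  -0.04] t 19.1 0.016103216941052996 tilt [-0.04 -0.01]
```

Board is in line by both readings. I'll let go, rise, and check.

play_rows(
  commands=[
    {"x":0,"y":0,"z":0,"spin":0},
    {"x":0,"y":0,"z":0,"spin":0},
    {"x":0,"y":0,"z":0,"spin":0},
    {"x":0,"y":0,"z":0,"spin":0},
  ],
  grip=0.7,
)

```text
time: 19.5
position: [0.5242, 0.1832, 0.0648]
tool_rot: [0.751, 0.66, -0.018, -0.01]
ft_force: [-0.5, -0.4, -0.1]
grip_width: 0.0408
```

play_rows(
  commands=[
    {"x":0,"y":0,"z":-10,"spin":0},
    {"x":0,"y":0,"z":-20,"spin":0},
    {"x":0,"y":0,"z":-25,"spin":0},
    {"x":0,"y":0,"z":-25,"spin":0},
    {"x":0,"y":0,"z":-25,"spin":0},
    {"x":0,"y":0,"z":-20,"spin":0},
    {"x":0,"y":0,"z":-5,"spin":0},
  ],
)

```text
time: 20.2
position: [0.5293, 0.1844, 0.2023]
tool_rot: [0.751, 0.66, -0.018, -0.01]
ft_force: [0.3, -0.2, -0.3]
grip_width: 0.061
```

```bash
python3 -c "
from h import *
t=cams.camera('top');crop(t['img'],180,150,380,290,4,'pics/t5.png')
w=cams.camera('wrist');cv2.imwrite('pics/w8.png',w['img'][:,:,::-1])
L=.79
plan([*st(112*np.sin(L),-112*np.cos(L)),.19],YAW+L,12)"
```

```text
pos [0.5284 0.1842 0.2006] stand [  4.5 157. ] ang -0.1295 t 20.3 tilt [-0.043 -0.009] F [-0.2  0.3 -0.6] w 0.0608
{"x":-19.6,"y":6.4,"z":0.9,"spin":-0.066},{"x":-20,"y":5.1,"z":0.9,"spin":-0.066},{"x":-20.3,"y":3.7,"z":0.9,"spin":-0.066},{"x":-20.5,"y":2.4,"z":0.9,"spin":-0.066},{"x":-20.6,"y":1.1,"z":0.9,"spin":-0.066},{"x":-20.6,"y":-0.3,"z":0.9,"spin":-0.066},{"x":-20.5,"y":-1.7,"z":0.9,"spin":-0.066},{"x":-20.4,"y":-3,"z":0.9,"spin":-0.067},{"x":-20.2,"y":-4.4,"z":0.9,"spin":-0.066},{"x":-19.8,"y":-5.7,"z":0.9,"spin":-0.067},{"x":-19.4,"y":-7,"z":1,"spin":-0.066},{"x":-18.9,"y":-8.3,"z":0.9,"spin":-0.067},
```

View pics/t5.png

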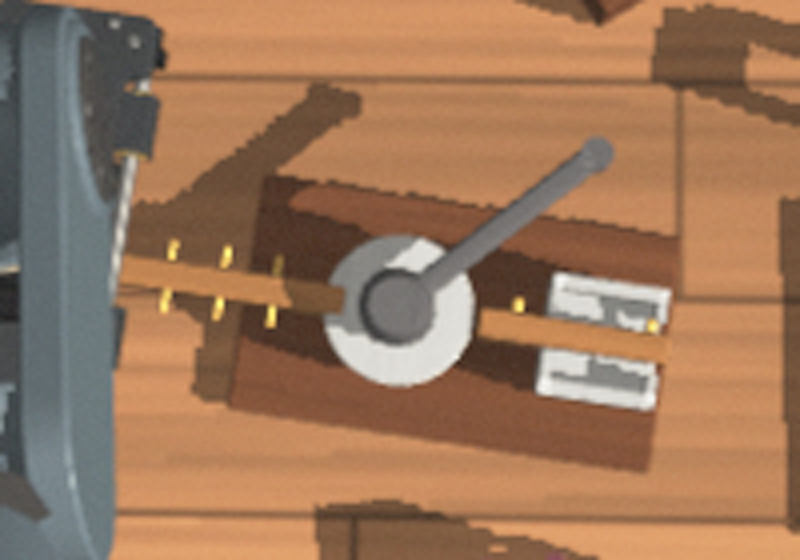

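View pics/w8.png

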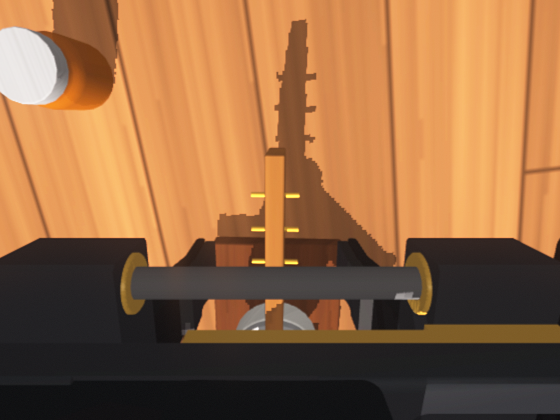

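The turning board's top, (120,270) to (343,300), lies on the same line as the fixed board's, (480,322) to (667,347): both slopes are about 0.134. Going back to the lever.

play_rows(
  commands=[
    {"x":-15,"y":6,"z":0,"spin":-0.07},
    {"x":-20,"y":5,"z":0,"spin":-0.07},
    {"x":-20,"y":4,"z":0,"spin":-0.07},
    {"x":-20,"y":2,"z":0,"spin":-0.07},
    {"x":-20,"y":1,"z":0,"spin":-0.07},
    {"x":-20,"y":0,"z":0,"spin":-0.07},
    {"x":-20,"y":-2,"z":0,"spin":-0.07},
    {"x":-20,"y":-3,"z":0,"spin":-0.07},
  ],
)

```text
time: 21.1
position: [0.5539, 0.0277, 0.1889]
tool_rot: [0.528, 0.849, -0.021, -0.026]
ft_force: [-0.3, 0.8, -0.5]
grip_width: 0.0611
```

```bash
python3 -c "
from h import *
L=.79
plan([*st(112*np.sin(L),-112*np.cos(L)),.175],YAW+L,5)"
```

```text
pos [0.5539 0.0277 0.1889] stand [49.1  4.8] ang 0.4594 t 21.1 tilt [-0.066 -0.007] F [-0.3  0.8 -0.5] w 0.0611
{"x":-17.4,"y":-4,"z":2.6,"spin":-0.041},{"x":-17.2,"y":-4.7,"z":2.7,"spin":-0.041},{"x":-17,"y":-5.4,"z":2.6,"spin":-0.041},{"x":-16.8,"y":-6,"z":2.7,"spin":-0.042},{"x":-16.4,"y":-6.7,"z":2.6,"spin":-0.041},
```

play_rows(
  commands=[
    {"x":-17,"y":-4,"z":0,"spin":-0.04},
    {"x":-17,"y":-5,"z":0,"spin":-0.04},
    {"x":-17,"y":-5,"z":0,"spin":-0.04},
    {"x":-17,"y":-6,"z":0,"spin":-0.04},
    {"x":-8,"y":-4,"z":0,"spin":-0.04},
    {"x":0,"y":0,"z":0,"spin":0},
  ],
  grip=0.7,
)

```text
time: 21.7
position: [0.5663, -0.055, 0.1779]
tool_rot: [0.438, 0.898, -0.02, -0.038]
ft_force: [0.2, 1.1, 0.2]
grip_width: 0.0608
```

```bash
python3 -c "
from h import *
L=.79
plan([*st(112*np.sin(L),-112*np.cos(L)),.107],YAW+L,5)
w=cams.camera('wrist');cv2.imwrite('pics/w9.png',w['img'][:,:,::-1])"
```

```text
pos [ 0.5663 -0.055   0.1779] stand [ 71.7 -75.7] ang 0.6658 t 21.7 tilt [-0.086 -0.003] F [0.2 1.1 0.2] w 0.0608
{"x":-2.3,"y":1.6,"z":14,"spin":0},{"x":-2.3,"y":1.6,"z":14,"spin":0},{"x":-2.2,"y":1.6,"z":14,"spin":0},{"x":-2.3,"y":1.7,"z":14,"spin":0},{"x":-2.2,"y":1.6,"z":14,"spin":0},
```

View pics/w9.png

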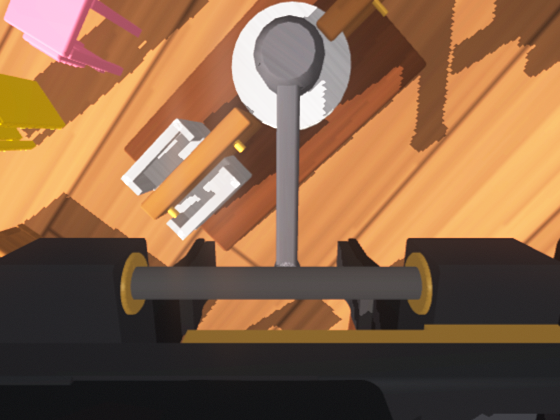

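play_rows(
  commands=[
    {"x":-2,"y":2,"z":10,"spin":0},
    {"x":-2,"y":2,"z":17,"spin":0},
    {"x":-2,"y":2,"z":17,"spin":0},
    {"x":-2,"y":2,"z":12,"spin":0},
    {"x":-1,"y":0,"z":7,"spin":0},
    {"x":0,"y":0,"z":0,"spin":0},
  ],
)

```text
time: 22.35
position: [0.57, -0.0524, 0.1071]
tool_rot: [0.437, 0.898, -0.02, -0.041]
ft_force: [-0.6, 0.6, -0.0]
grip_width: 0.0607
```

```bash
python3 -c "
from h import *
L=.79
plan([*st(112*np.sin(L),-112*np.cos(L)),.108],YAW+L,1)
w=cams.camera('wrist');cv2.imwrite('pics/w10.png',w['img'][:,:,::-1])"
```

```text
pos [ 0.57   -0.0524  0.1071] stand [ 75.1 -72.6] ang 0.6663 t 22.35 tilt [-0.092 -0.   ] F [-0.6  0.6 -0. ] w 0.0607
{"x":-7.5,"y":-1.3,"z":-1.2,"spin":0.001},
```

View pics/w10.png

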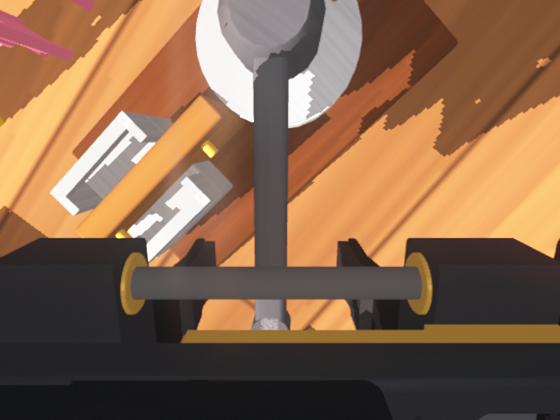

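play_rows(
  commands=[
    {"x":-7,"y":0,"z":-1,"spin":0},
    {"x":0,"y":0,"z":0,"spin":0},
    {"x":0,"y":0,"z":0,"spin":0},
    {"x":0,"y":0,"z":0,"spin":0},
    {"x":0,"y":0,"z":0,"spin":0},
    {"x":0,"y":0,"z":0,"spin":0},
    {"x":0,"y":0,"z":0,"spin":0},
    {"x":0,"y":0,"z":0,"spin":0},
  ],
  grip=0,
  newtons=15,
)

```text
time: 23.2
position: [0.5764, -0.0597, 0.1114]
tool_rot: [0.437, 0.898, -0.02, -0.038]
ft_force: [-0.2, 0.4, -1.9]
grip_width: 0.0144
```

```bash
python3 -c "
from h import *
lev();sw()"
```

```text
lever by pos 0.805 r 114.2 by yaw 0.791 z 0.11138005843348667 F [-0.2  0.4 -1.9] t 23.2 0.014377724652096942
swing by pos 2.336 r 114.2 by yaw -0.791 z 0.11138005843348667 F [-0.2  0.4 -1.9] M [ 0.16 -0.35  0.1 ] t 23.2 0.014377724652096942 tilt [-0.087 -0.003]
```

play_rows(
  commands=[
    {"x":0,"y":-7,"z":0,"spin":0.06},
    {"x":0,"y":-7,"z":0,"spin":0.06},
    {"x":0,"y":-7,"z":0,"spin":0.06},
    {"x":0,"y":-7,"z":0,"spin":0.06},
    {"x":0,"y":-7,"z":0,"spin":0.06},
    {"x":0,"y":-7,"z":0,"spin":0.06},
  ],
)

```text
time: 23.8
position: [0.542, -0.079, 0.1114]
tool_rot: [0.594, 0.803, -0.025, -0.032]
ft_force: [1.4, 0.8, -3.7]
grip_width: 0.0143
```

```bash
python3 -c "
from h import *
lev()"
```

```text
lever by pos 0.459 r 114.4 by yaw 0.422 z 0.1113981700271959 F [ 1.4  0.8 -3.7] t 23.8 0.014315815635913125
```

play_rows(
  commands=[
    {"x":0,"y":-7,"z":0,"spin":0.06},
    {"x":0,"y":-7,"z":0,"spin":0.06},
    {"x":0,"y":-7,"z":0,"spin":0.06},
    {"x":0,"y":-7,"z":0,"spin":0.06},
    {"x":0,"y":-7,"z":0,"spin":0.06},
    {"x":0,"y":-7,"z":0,"spin":0.06},
  ],
)

```text
time: 24.4
position: [0.503, -0.0863, 0.1115]
tool_rot: [0.732, 0.681, -0.028, -0.024]
ft_force: [1.2, -1.5, -5.1]
grip_width: 0.0149
```

```bash
python3 -c "
from h import *
lev()"
```

```text
lever by pos 0.112 r 115.3 by yaw 0.052 z 0.111547061798153 F [ 1.2 -1.5 -5.1] t 24.4 0.014943462328983543
```

play_rows(
  commands=[
    {"x":0,"y":-8,"z":0,"spin":0.04},
    {"x":0,"y":-8,"z":0,"spin":0.02},
    {"x":0,"y":-8,"z":0,"spin":0},
  ],
)

```text
time: 24.7
position: [0.4857, -0.0855, 0.1118]
tool_rot: [0.753, 0.657, -0.024, -0.016]
ft_force: [16.5, 0.5, -20.2]
grip_width: 0.0144
```

```bash
python3 -c "
from h import *
lev()"
```

```text
lever by pos -0.039 r 116.0 by yaw -0.012 z 0.11181065039736018 F [ 16.5   0.5 -20.2] t 24.7 0.014392281714977397
```

The lever is hard against its stop, with a 16 N reaction. I'll relax, release and back off.

play_rows(
  commands=[
    {"x":0,"y":0,"z":0,"spin":0},
    {"x":0,"y":0,"z":0,"spin":0},
    {"x":0,"y":0,"z":0,"spin":0},
  ],
)

```text
time: 25.0
position: [0.486, -0.0854, 0.1117]
tool_rot: [0.754, 0.657, -0.023, -0.015]
ft_force: [2.2, -0.7, -5.0]
grip_width: 0.014
```

play_rows(
  commands=[
    {"x":0,"y":0,"z":0,"spin":0},
    {"x":0,"y":0,"z":0,"spin":0},
    {"x":0,"y":0,"z":0,"spin":0},
    {"x":0,"y":0,"z":0,"spin":0},
    {"x":0,"y":0,"z":0,"spin":0},
  ],
  grip=0.6,
)

```text
time: 25.5
position: [0.4834, -0.084, 0.1127]
tool_rot: [0.753, 0.657, -0.024, -0.018]
ft_force: [0.4, -0.1, 0.1]
grip_width: 0.046
```

```bash
python3 -c "
from h import *
lev()
w=cams.camera('wrist');cv2.imwrite('pics/w11.png',w['img'][:,:,::-1])"
```

```text
lever by pos -0.06 r 115.0 by yaw -0.012 z 0.11274817712026619 F [ 0.4 -0.1  0.1] t 25.5 0.04595369230665217
```

View pics/w11.png

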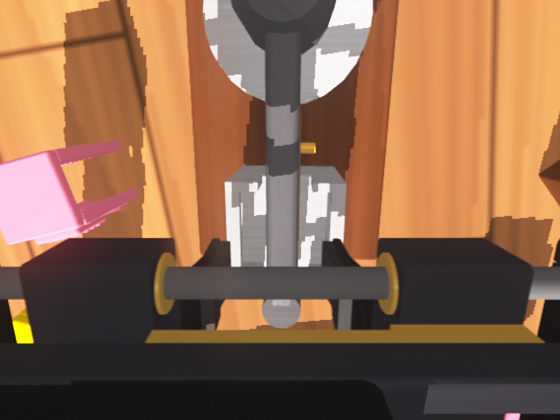

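Rise, then clear the view towards the empty area on the robot's side.

play_rows(
  commands=[
    {"x":0,"y":0,"z":-10,"spin":0},
    {"x":0,"y":0,"z":-20,"spin":0},
    {"x":0,"y":0,"z":-20,"spin":0},
    {"x":0,"y":0,"z":-25,"spin":0},
    {"x":0,"y":0,"z":-25,"spin":0},
    {"x":0,"y":0,"z":-20,"spin":0},
  ],
)

```text
time: 26.15
position: [0.4885, -0.0825, 0.2371]
tool_rot: [0.753, 0.657, -0.026, -0.022]
ft_force: [0.2, 0.9, -0.1]
grip_width: 0.0522
```

play_rows(
  commands=[
    {"x":-20,"y":0,"z":0,"spin":0},
    {"x":-30,"y":0,"z":0,"spin":0},
    {"x":-30,"y":0,"z":0,"spin":0},
    {"x":-30,"y":0,"z":0,"spin":0},
    {"x":-30,"y":0,"z":0,"spin":0},
    {"x":-20,"y":0,"z":0,"spin":0},
    {"x":0,"y":0,"z":0,"spin":0},
  ],
)

```text
time: 26.85
position: [0.4691, -0.2465, 0.2496]
tool_rot: [0.752, 0.658, -0.023, -0.014]
ft_force: [-0.1, 0.3, -0.4]
grip_width: 0.0524
```

```bash
python3 -c "
from h import *
print(robot.get_obs()['position'],robot.get_obs()['time'])
t=cams.camera('top');cv2.imwrite('pics/t6.png',t['img'][:,:,::-1]);crop(t['img'],180,150,380,290,4,'pics/t7.png')
t=cams.camera('scene');cv2.imwrite('pics/s6.png',t['img'][:,:,::-1])"
```

```text
[ 0.46914983 -0.24652887  0.2495599 ] 26.85
```

View pics/t7.png

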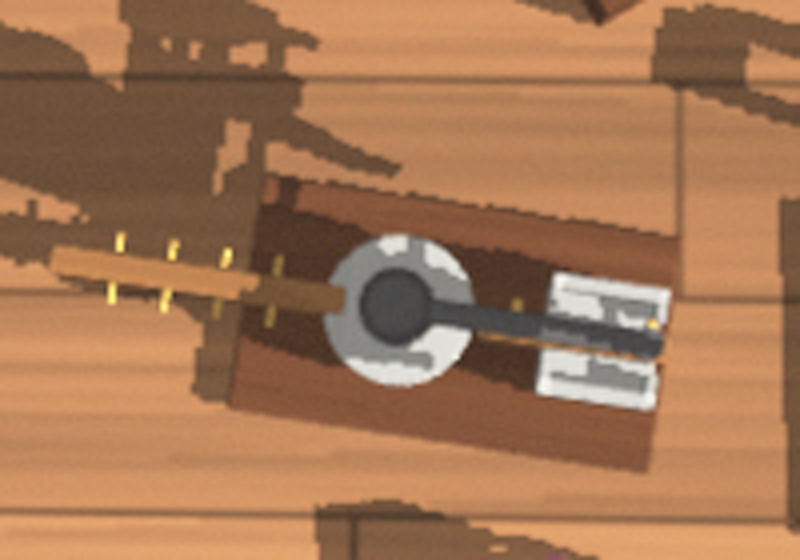

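View pics/t6.png

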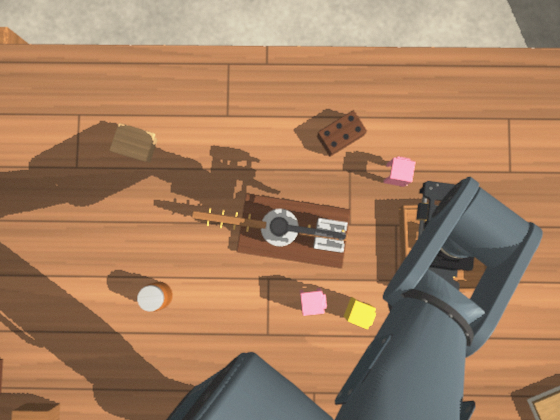

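View pics/s6.png

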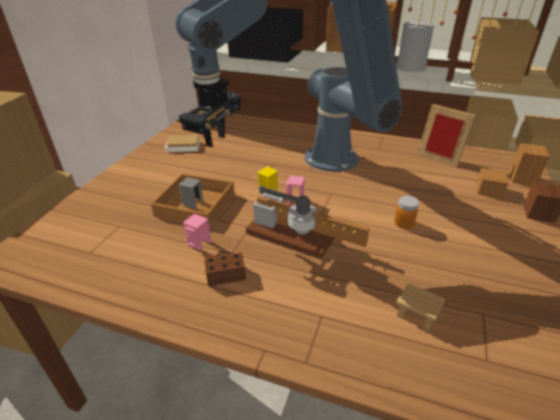

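```bash
python3 -c "
from h import *
t=cams.camera('top');f=lambda x,y:(180+(x+.5)/4-.5,150+(y+.5)/4-.5)
a=onz(t,*f(52,261),.095);b=onz(t,*f(343,300),.095);c=onz(t,*f(440,313),.132);e=onz(t,*f(652,343),.132)
A=lambda d:np.arctan2(d[0],-d[1])
print('board',stinv(a),stinv(b),'swing',np.arctan2(*(stinv(a)-stinv(b))),'lever',stinv(c),stinv(e),np.arctan2(stinv(e)[0],-stinv(e)[1]))
print(robot.get_obs()['joint_velocities'].max())"
```

```text
board [ -0.93196633 193.67797069] [-0.32005117 31.29181907] swing -0.003768253950535655 lever [ -1.68476158 -22.89602287] [  -2.09196816 -136.55715821] -0.01531816100247297
0.018424365481371652
```

All in tolerance: swing ≈ -0.004 rad, lever ≈ -0.015 rad (0 within error), guard in the tray, and bystanders where they were.

```bash
python3 -c "
from rig import robot
print(robot.hand_in())"
```

```text
the job is handed in; nothing more can be done
None
```

The job is done and handed in at about 27 s of the 72 s allowed; hand-in gave no verdict.

**What I did:** I squeezed the grey guard's tab about 6 mm and lifted the guard off. It now stands upright near the middle of the tray. I backed the lever off to about 0.79 rad, swung the board into line, and turned the lever back onto its stop until it pushed back with about 16 N.

**Last checks, from the top camera:**
- **Board:** about -0.004 rad from the fixed board's line.
- **Lever:** about -0.015 rad, which is fully tight within measuring error.
- **Guard:** seen standing in the tray in the last scene picture. The arm hid it from the top camera, so I didn't measure its final position again.
- **Block, stool and jar:** judged by eye, in the same places as in the first pictures.
- **Gripper:** clear of everything, at a height of about 0.25 m.

**One oddity:** the tool drifted up to about 5° off vertical during the moves. When I tightened the lever, the wrist also read about 20 N vertically, well under the 120 N limit.

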